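Gauge the thumb screws and stack the tray

TASK

First lift the white tray out of the blue crate in which it is nested and stand it flat on the bench beside the crate. Then try every thumb screw of the rack in the gauge by turning it in the nut: put those that turn freely into the white tray, and those that drag the nut and its red pointer round into the blue crate. When all are sorted, turn the tray half round, so that it does not nest, and stack it squarely on the crate's rim above the rejects, leaving the mouse, the solder reel and the roll of tape alone.

Things in the scene. Friction and masses are not known exactly. Their poses are not given: they have to be found in the camera images.
- rack: Aluminium sheet rack, 60 x 244 mm (x, y) and 34 mm high, fixed to the bench; origin at the centre of its underside. One row of five holes 15 mm across along its y axis, 50 mm apart, the middle one at the origin; the thumb screws hang in some of them, spade up, collar on top of the rack, flats facing within 30 degrees of the rack's x axis. Behind the work the black test rig (0.26 m high) begins at x = 0.55 m: pass in front of it.
- gauge: Thread gauge fixed to the bench: grey base 90 x 100 mm, over it on two side walls (at its +y and -y sides) a flat steel bezel plate 50 x 90 mm whose top is 42 mm above the bench, with a 14.5 mm round hole in its middle; origin at the centre of its underside, z up. The brass gauge nut sits below the hole.
- gauge_mouth (a point): Middle of the hole in the gauge's bezel, level with the bezel's top (42 mm above the bench). A screw goes in straight down until its collar lies on the fixed bezel; the thread has about 1.7 mm of play all round. A tight screw may need a slight turn, or a light push of a few newtons, to settle the last few mm.
- gauge_nut (a joint): Angle of the gauge nut about the vertical axis of the hole, rad, 0 at rest, positive anticlockwise from above, stops at -1.3 and +1.3. A spring (0.06 N m/rad) brings it back to 0. A free screw turned in it leaves it at rest (under 0.1); a tight one slips a little, at most 0.8 rad, then carries the nut along (turned 1.4 rad, the nut turns about 0.5 to 1.3).
- pointer_tip (a point): Tip of the nut's red pointer, 56 mm from the nut's axis, 15 mm above the bench; at rest it points to the gauge's own -x, over the green mark.
- crate: Blue stack-nest crate, loose, about 0.7 kg, 154 x 124 mm outside (x, y), 60 mm high, walls 6 mm, floor 4 mm; origin at the centre of its underside, z up. Its two long walls (y = +59 and -59 mm) each have two full-depth notches 20 mm wide, at x = +50 and -25 mm. Yellow mark on its +x end. The tight screws go in it.
- tray: White tray, loose, 0.16 kg, 130 x 100 mm outside (x, y), walls 34 mm high, 3 mm thick, floor 3 mm; origin at the centre of its underside, z up. Yellow mark on its +x end. It starts nested in the crate (marks at the same end, origin 4 mm above the crate's). Turned half round on the crate it stacks: lugs on the rim, origin 56 mm above the crate's. The free screws go in it, either side of the handle.
- tray_lug (a point): Middle of one of the tray's four lugs, at x = +50, y = +56, z = 9 mm of the tray. Lugs stand out from the long sides at x = +50 and -25 mm: 12 mm wide, 10 mm high, underside 4 mm above the tray's underside, reaching to y = +62 and -62 mm. They fit the crate's notches only with the yellow marks at the same end.
- tray_grip (a point): Middle of the tray's black handle bar, 65 mm above the tray's underside; the bar is 10 mm thick in the tray's y, 68 mm long in its x, and its top is 75 mm above the tray's underside. The web under the bar is solid to the floor, so it parts the tray into two 42 mm wide halves.
- tray_tab (a point): Yellow mark at the tray's +x end, on the rim (64 mm from the tray's origin, 34 mm up).
- mouse: Black computer mouse, 104 x 60 x 24 mm, a bystander to be left alone.
- solder_reel: Blue solder reel, 49 mm across, 30 mm high, a bystander to be left alone.
- tape_a: Black roll of tape, 55 mm across, 19 mm high, a bystander to be left alone.
- screw_1: Spade-head thumb screw, 40 g: steel collar 30 mm across, 3 mm thick; on it a dark flat spade 30 mm wide (its x), 10 mm thick (its y), up to z = 21 mm; below the collar a brass thread 11 mm across, 26.5 mm long, tip rounded. Origin at the centre of the collar's underside, z up through the spade. Free or tight cannot be seen and is drawn anew each start. May be absent.
- screw_2: Spade-head thumb screw, 40 g: steel collar 30 mm across, 3 mm thick; on it a dark flat spade 30 mm wide (its x), 10 mm thick (its y), up to z = 21 mm; below the collar a brass thread 11 mm across, 26.5 mm long, tip rounded. Origin at the centre of the collar's underside, z up through the spade. Free or tight cannot be seen and is drawn anew each start. May be absent.
- screw_3: Spade-head thumb screw, 40 g: steel collar 30 mm across, 3 mm thick; on it a dark flat spade 30 mm wide (its x), 10 mm thick (its y), up to z = 21 mm; below the collar a brass thread 11 mm across, 26.5 mm long, tip rounded. Origin at the centre of the collar's underside, z up through the spade. Free or tight cannot be seen and is drawn anew each start. May be absent.
- screw_4: Spade-head thumb screw, 40 g: steel collar 30 mm across, 3 mm thick; on it a dark flat spade 30 mm wide (its x), 10 mm thick (its y), up to z = 21 mm; below the collar a brass thread 11 mm across, 26.5 mm long, tip rounded. Origin at the centre of the collar's underside, z up through the spade. Free or tight cannot be seen and is drawn anew each start. May be absent.
- screw_5: Spade-head thumb screw, 40 g: steel collar 30 mm across, 3 mm thick; on it a dark flat spade 30 mm wide (its x), 10 mm thick (its y), up to z = 21 mm; below the collar a brass thread 11 mm across, 26.5 mm long, tip rounded. Origin at the centre of the collar's underside, z up through the spade. Free or tight cannot be seen and is drawn anew each start. May be absent.

How it is judged:
By the outcome, as a careful person would: the job done as asked, in the order asked, and still so for the second after the job is handed in, with the robot touching nothing.
Of screw_1, screw_2, screw_3, screw_4, screw_5 only 3 to 4 are there at a start; the rules pass over those that are not, and their reading is None.
At some moment in a run one of crate, tray may be knocked a few centimetres aside while the robot is not near it.
It also fails if it takes over 210 s, if anything falls off the work surface, if the arm or the gripper's body presses on something with over 40 N, if the wrist force passes 120 N, or if a joint passes its speed limit or range.

ROBOT

A 6-joint arm with a two-finger parallel gripper is mounted at the origin on a cart in front of the work surface, level with it; the furniture and walls round the work are solid. World frame = base frame: x ahead of the robot, y to its left, z up, the work surface at z = 0. Lengths are in m, angles in rad, forces in N, time in s.
With the tool pointing down it reaches from about 0.325 to 0.925 m from the base axis. Payload 3.1 kg.
Tool frame: the origin (TCP) lies on the mounting face of the last link; the fingertips stand 173 mm ahead of it and the grasp point (between the pads) lies 155 mm ahead of it; z points along the fingers, y is the line along which they close (so a half turn about z gives the same grasp; the last joint's range is limited). The gripper opens to 85 mm and grips with 20 to 120 N. Pads are 22 mm wide; open, the fingers measure 114 mm over their backs; the gripper's body (76 mm by 85 mm) begins 54 mm behind the grasp point. The pads swing forward as they close: fully open they stand 13 mm farther back than shut.
Start: joints at [1.127, 0.217, 1.613, -0, 1.311, -0.112], TCP at [0.204, 0.591, 0.405] pointing down, gripper open.
Joint ranges: [-2.75, 2.75], [-0.78, 2.1], [0.31, 2.55], [-1.13, 4.27], [0.13, 2.63], [-2.58, 2.58]. Speed limits (rad/s): [2.79, 2.79, 3.14, 3.14, 3.14, 3.14].

INTERFACE

Orientations are given as a rotation vector (axis times angle).
In Python, from station import telemetry, camera, hand_in, recognise, landmark_of gives the robot as it stands.
- The arm moves only by the shell command python3 -m creep 'ROWS' [OPENING] [FORCE]. ROWS is JSON, a list of rows, each an object of numbers: "dx", "dy", "dz": the shift along the world's x, y, z in units of 30 mm (1.0 is 30 mm); "rx", "ry", "rz": the turn, a rotation vector about the world's x, y, z in units of 5 degrees (1.0 is 5 degrees). A call has 1 to 12 rows; each row is the pose to reach, as a shift and turn from the pose commanded when the call began; what a row does not reach only later rows make up. A row lasts 1/12 s, in which the tool goes at most 41.7 mm and 7.16 degrees, less where a joint would pass 70% of its speed; a pose out of reach is approached as far as the arm can. A call with a gripper value outside its range is refused whole. OPENING is the gripper's target within -1 to 1 (shut at 1, half-way at 0, fully open at -1), set as the call begins (- or left out, the last holds). The fingers move at their own pace and stop on an object; FORCE is the grip in N (left out, the last holds). Time passes only in rows, so rows that repeat a pose let the fingers close. It gives the time, the measured TCP pose, the force, the opening and the grip force at its end, in the units of the state.
- telemetry.state(): the state, without advancing time (a new reading comes with each control period).
- camera(name): name is "side" or "top" or "wrist"; returns a dict with "frame" (384x512x3 uint8, red, green, blue), "K" (3x3 intrinsics, pixels), "D" ([k1, k2, p1, p2, k3] as OpenCV has them; the pictures are not rectified), "rvec" (rotation vector, rad) and "tvec" (3), from world to camera coordinates, as OpenCV has them. Camera axes: x right, y down, z forward; pixel columns grow to the right and rows downward; lengths in m; the calibration is good to about 2 mm. A picture is of the moment at which its call begins. There is no depth.
- hand_in(): hands the job in; it is judged then, once.
Trained networks look in a picture, given as the dict that the camera call returned (one of the last four; its "shot" number tells which), for a name from the list of things; names that differ only in an ending like _2 or _b are one class to them, and where a whole thing is asked for, a point or a joint stands for the part that bears it (a point fixed in the world has none). Each returns a list of dicts, best first, with "confidence" (0 to 1); they miss things now and then, are a little off and sometimes report something else, mostly with a low value. They report only what shows in the picture. A call takes as long as a camera call.
- recognise(picture, thing): "extent" ([left, top, right, bottom] in pixels, round what is visible of it).
- landmark_of(picture, thing): "centre" ([column, row] in pixels: a listed point, or the origin of a listed thing).
The state is a dict: "clock": time; "joints": joint angles; "joint_vel": joint speeds; "joint_efforts": joint torques, N m; "tcp_pos": TCP position; "tcp_rot": TCP orientation; "contact_force": force on the tool from outside, world axes, zero at the start; "wrist_torque": the same for the moment, N m; "width": finger opening in m; "grip_force": force on a finger pad.
Only numpy, scipy, OpenCV 4.12 (cv2) and the standard library are available. Lean on these libraries where they do the work, as an engineer would, in place of code of your own. Each camera call takes 0.05 s, during which the arm holds its last target. There are 200 camera calls.

## Working session

There is one attempt and no reset: what is moved stays moved. The work goes in short steps, Python scripts to look and compute and a shell command to move; the robot and the scene stay as the last step left them, time stands still between calls to the robot, and variables do not carry over. Pictures are saved under pics/ and viewed, at most 14 in all, crops included, and the job is handed in when it is done.

```bash
ls; mkdir -p pics
cat > h.py <<'E'
import numpy as np, cv2
from station import telemetry, camera, hand_in, recognise, landmark_of
def save(p,n,crop=None,s=1):
    f=p["frame"][:,:,::-1]
    if crop: f=f[crop[1]:crop[3],crop[0]:crop[2]]
    cv2.imwrite("pics/"+n,cv2.resize(f,None,fx=s,fy=s,interpolation=cv2.INTER_CUBIC))
def at(p,px,z):
    "world point at height z seen at pixel px"
    u=cv2.undistortPoints(np.array([[px]],float),p["K"],np.array(p["D"],float))[0,0]
    R,_=cv2.Rodrigues(np.array(p["rvec"],float)); t=np.array(p["tvec"],float).ravel()
    c=-R.T@t; d=R.T@np.array([u[0],u[1],1]); return c+d*(z-c[2])/d[2]
def lm(p,thing,z,minc=0.3):
    return [(round(d["confidence"],2),np.round(d["centre"]).astype(int).tolist(),np.round(at(p,d["centre"],z),4)[:2].tolist()) for d in landmark_of(p,thing) if d["confidence"]>minc]
def px(p,X):
    return cv2.projectPoints(np.array([X],float),np.array(p["rvec"],float),np.array(p["tvec"],float),p["K"],np.array(p["D"],float))[0].ravel()
E
python3 - <<'E'
from h import *
s=telemetry.state();print({k:np.round(v,3).tolist() for k,v in s.items()})
p=camera("top");save(p,"top0.png",s=1.5)
for n,z in [("crate",0),("tray",.004),("tray_grip",.069),("tray_tab",.038),("tray_lug",.013),("rack",0),("gauge",0),("gauge_mouth",.042),("pointer_tip",.015),("screw_1",.034),("mouse",0.012),("solder_reel",0.),("tape_a",0.)]:
    print(n,lm(p,n,z))
q=camera("side");save(q,"side0.png",s=1.5)
for n,z in [("tray_grip",.069),("tray_tab",.038),("gauge_mouth",.042),("pointer_tip",.015),("screw_1",.034)]: print(n,lm(q,n,z))
E
```

```text
pics
{'clock': 0.0, 'joints': [1.127, 0.218, 1.615, -0.0, 1.311, -0.112], 'joint_vel': [-0.0, 0.0, 0.001, 0.001, 0.001, 0.001], 'joint_efforts': [0.0, -39.684, -30.386, -0.0, 0.01, -0.0], 'tcp_pos': [0.203, 0.591, 0.403], 'tcp_rot': [-0.519, -3.098, 0.004], 'contact_force': [-0.146, -0.112, 0.827], 'wrist_torque': [0.016, 0.035, -0.012], 'grip_force': 0.0, 'width': 0.086}
crate [(0.57, [108, 220], [0.4242, 0.3339])]
tray [(0.69, [283, 221], [0.4302, -0.2237])]
tray_grip [(0.81, [286, 224], [0.4188, -0.2276]), (0.31, [214, 219], [0.4316, -0.0127])]
tray_tab [(0.8, [282, 199], [0.4969, -0.2185]), (0.68, [286, 221], [0.4298, -0.2298]), (0.59, [388, 210], [0.4655, -0.5538])]
tray_lug [(0.76, [266, 209], [0.4681, -0.1686])]
rack [(0.97, [140, 222], [0.4197, 0.2284])]
gauge [(0.74, [213, 221], [0.4281, -0.0033])]
gauge_mouth [(0.84, [216, 221], [0.425, -0.0145])]
pointer_tip [(0.42, [220, 240], [0.3698, -0.0267])]
screw_1 [(0.61, [140, 218], [0.4309, 0.2217]), (0.47, [108, 219], [0.426, 0.3232]), (0.45, [137, 221], [0.4214, 0.2318]), (0.37, [122, 218], [0.4304, 0.2774])]
mouse [(0.96, [390, 210], [0.4701, -0.5661])]
solder_reel [(0.59, [278, 141], [0.6882, -0.2085])]
tape_a [(0.69, [297, 149], [0.6635, -0.2675])]
tray_grip [(0.55, [290, 174], [0.4221, -0.2348])]
tray_tab [(0.56, [270, 184], [0.4921, -0.228])]
gauge_mouth [(0.64, [299, 225], [0.4251, 0.006])]
pointer_tip []
screw_1 [(0.71, [318, 313], [0.4222, 0.3291]), (0.5, [309, 296], [0.4349, 0.2756]), (0.44, [306, 283], [0.4374, 0.2319])]
```

View pics/top0.png

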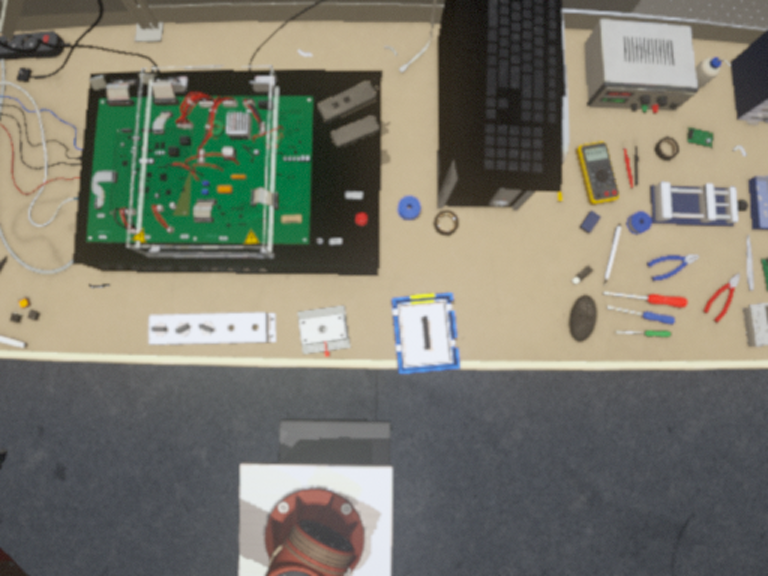

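View pics/side0.png

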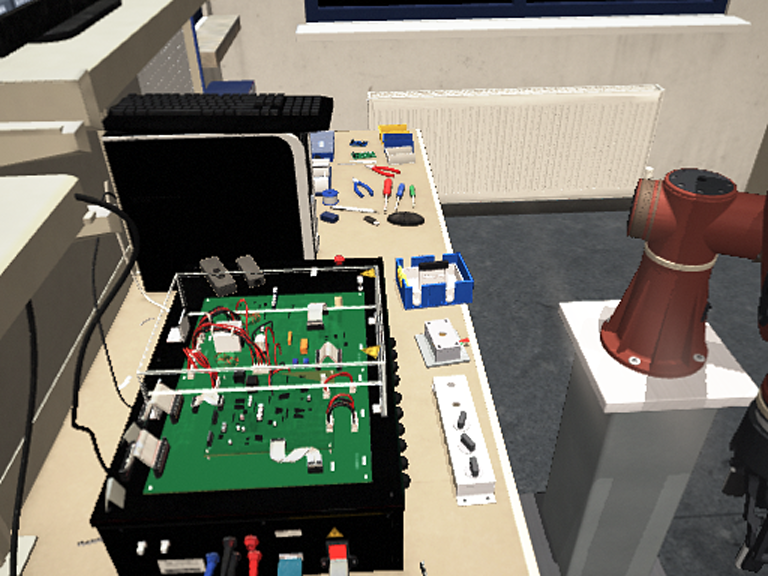

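Top view: three screws hang in the rack (px 160, 183 and 206 at row ~328), with the gauge at (323,328), the nested crate and tray at (426,332), and the mouse at (583,318). I'll go over the rack first.

```bash
python3 -m creep '[{"dx":7.2,"dy":-12,"rz":3.8},{"dx":7.2,"dy":-12,"rz":3.8},{"dx":7.2,"dy":-12,"rz":3.8},{"dx":7.2,"dy":-12,"rz":3.8},{"dx":7.2,"dy":-12,"rz":3.8},{"dx":7.2,"dy":-12,"rz":3.8},{"dx":7.2,"dy":-12,"rz":3.8},{"dx":7.2,"dy":-12,"rz":3.8},{"dx":7.2,"dy":-12,"rz":3.8},{"dx":7.2,"dy":-12,"rz":3.8},{"dx":7.2,"dy":-12,"rz":3.8},{"dx":7.2,"dy":-12,"rz":3.8}]'
python3 - <<'E'
from h import *
p=camera("wrist");save(p,"w1.png")
R,_=cv2.Rodrigues(np.array(p["rvec"],float));print("cam",-R.T@np.array(p["tvec"]).ravel(),R[2])
for n,z in [("rack",0.034),("screw_1",.034),("gauge_mouth",.042)]: print(n,lm(p,n,z,.15))
E
```

```text
cam [0.12934203 0.61491235 0.3736904 ] [ 0.28640887 -0.09871137 -0.95300893]
rack [(0.7, [79, 376], [0.4041, 0.2622])]
screw_1 []
gauge_mouth []invalid input
```

View pics/w1.png

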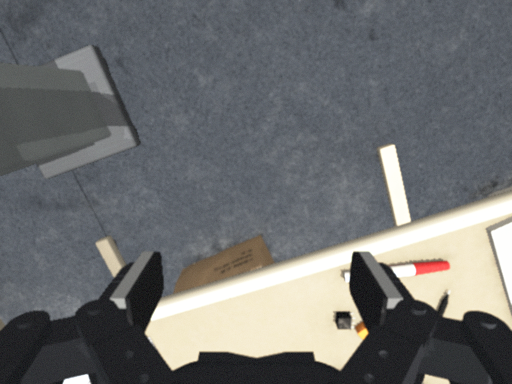

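The move was refused, and the picture only shows the start view. I'll find out why with a small row.

```bash
python3 -m creep '[{"dx":1,"dy":-1,"dz":0,"rx":0,"ry":0,"rz":1}]'; python3 -m creep '[{"dx":2,"dy":0}]' -1 40;python3 -m creep --help
```

```text
clock: 1.28
tcp_pos: [0.2297, 0.5643, 0.4049]
tcp_rot: [-0.372, -3.117, -0.006]
contact_force: [1.8, -0.4, 0.3]
width: 0.0856
grip_force: 0.0invalid input
invalid input: not JSON, or not a number
```

```bash
python3 -m creep '[{"dx":0.2,"dy":0}]' -1 40; echo; python3 -m creep '[{"dx":0,"dy":-2,"dz":0,"rx":0,"ry":0,"rz":1}]'
```

```text
clock: 1.37
tcp_pos: [0.2356, 0.521, 0.4051]
tcp_rot: [0.238, 3.129, 0.004]
contact_force: [-0.0, -0.2, 0.7]
width: 0.0853
grip_force: 0.0invalid input
```

```bash
python3 -m creep '[{"dx":5.5,"dy":-9.7,"dz":0,"rx":0,"ry":0,"rz":1.7},{"dx":5.5,"dy":-9.7,"dz":0,"rx":0,"ry":0,"rz":1.7},{"dx":5.5,"dy":-9.7,"dz":0,"rx":0,"ry":0,"rz":1.7},{"dx":5.5,"dy":-9.7,"dz":0,"rx":0,"ry":0,"rz":1.7},{"dx":5.5,"dy":-9.7,"dz":0,"rx":0,"ry":0,"rz":1.7},{"dx":5.5,"dy":-9.7,"dz":0,"rx":0,"ry":0,"rz":1.7},{"dx":5.5,"dy":-9.7,"dz":0,"rx":0,"ry":0,"rz":1.7},{"dx":5.5,"dy":-9.7,"dz":0,"rx":0,"ry":0,"rz":1.7},{"dx":5.5,"dy":-9.7,"dz":0,"rx":0,"ry":0,"rz":1.7},{"dx":5.5,"dy":-9.7,"dz":0,"rx":0,"ry":0,"rz":1.7},{"dx":5.5,"dy":-9.7,"dz":0,"rx":0,"ry":0,"rz":1.7}]'
python3 - <<'E'
from h import *
p=camera("wrist");save(p,"w2.png")
R,_=cv2.Rodrigues(np.array(p["rvec"],float));print("cam",-R.T@np.array(p["tvec"]).ravel(),R[2])
for n,z in [("rack",0.0),("screw_1",.034),("gauge_mouth",.042)]: print(n,lm(p,n,z,.15))
E
```

```text
clock: 2.28
tcp_pos: [0.3981, 0.2287, 0.4048]
tcp_rot: [-0.016, -3.141, -0.001]
contact_force: [-1.0, -0.2, -0.9]
width: 0.0854
grip_force: 0.0
cam [0.31961012 0.22830533 0.37379941] [ 0.30261911 -0.0025375  -0.9531082 ]
rack [(0.91, [256, 188], [0.4331, 0.2278])]
screw_1 [(0.77, [299, 192], [0.4281, 0.2744]), (0.76, [342, 192], [0.4278, 0.3224]), (0.59, [256, 197], [0.4326, 0.2274])]
gauge_mouth [(0.91, [41, 203], [0.4351, -0.0093])]
```

View pics/w2.png

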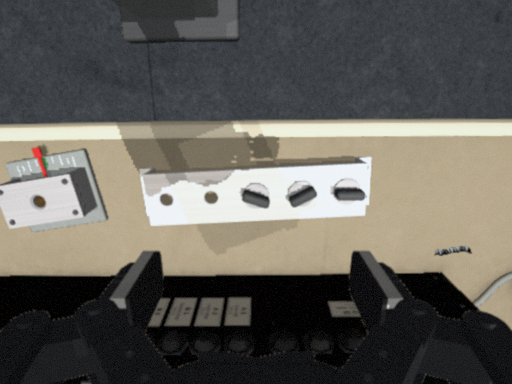

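The wrist view shows three screws: collars at (256,192), (301,192) and (347,188), with two empty holes to the left and the gauge hole at (41,203). The tray comes first.

```bash
python3 -m creep '[{"dx":0.3,"dy":-15.2,"dz":-1,"rx":0,"ry":0,"rz":0},{"dx":0.3,"dy":-15.2,"dz":-1,"rx":0,"ry":0,"rz":0},{"dx":0.3,"dy":-15.2,"dz":-1,"rx":0,"ry":0,"rz":0},{"dx":0.3,"dy":-15.2,"dz":-1,"rx":0,"ry":0,"rz":0},{"dx":0.3,"dy":-15.2,"dz":-1,"rx":0,"ry":0,"rz":0},{"dx":0.3,"dy":-15.2,"dz":-1,"rx":0,"ry":0,"rz":0},{"dx":0.3,"dy":-15.2,"dz":-1,"rx":0,"ry":0,"rz":0},{"dx":0.3,"dy":-15.2,"dz":-1,"rx":0,"ry":0,"rz":0},{"dx":0.3,"dy":-15.2,"dz":-1,"rx":0,"ry":0,"rz":0},{"dx":0.3,"dy":-15.2,"dz":-1,"rx":0,"ry":0,"rz":0},{"dx":0.3,"dy":-15.2,"dz":-1,"rx":0,"ry":0,"rz":0},{"dx":0.3,"dy":-15.2,"dz":-1,"rx":0,"ry":0,"rz":0}]'
python3 - <<'E'
from h import *
p=camera("wrist");save(p,"w3.png")
for n,z in [("tray",0.004),("tray_grip",.069),("tray_tab",.038),("tray_lug",.013),("crate",0)]: print(n,lm(p,n,z,.15))
E
```

```text
clock: 3.48
tcp_pos: [0.4075, -0.2319, 0.3749]
tcp_rot: [0.02, 3.141, -0.007]
contact_force: [-0.3, 0.3, 0.1]
width: 0.0857
grip_force: 0.0
tray [(0.82, [264, 185], [0.4289, -0.226])]
tray_grip [(0.95, [268, 204], [0.4278, -0.2243])]
tray_tab [(0.63, [271, 253], [0.4942, -0.2199])]
tray_lug [(0.69, [321, 223], [0.4714, -0.1639])]
crate []
```

View pics/w3.png

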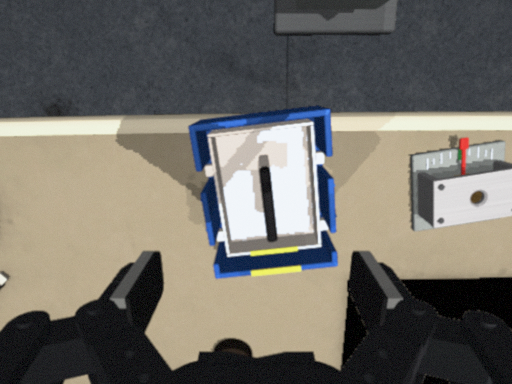

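The handle runs from (265,170) to (272,238), a yaw of about 5°. I'll partly close the fingers, go down and grip.

```bash
python3 -m creep '[{"dx":0.68,"dy":0.25,"dz":0,"rx":0,"ry":0,"rz":1.1},{"dx":0.68,"dy":0.25,"dz":-1,"rx":0,"ry":0,"rz":1.1},{"dx":0.68,"dy":0.25,"dz":-2,"rx":0,"ry":0,"rz":1.1},{"dx":0.68,"dy":0.25,"dz":-3,"rx":0,"ry":0,"rz":1.1},{"dx":0.68,"dy":0.25,"dz":-3.5,"rx":0,"ry":0,"rz":1.1},{"dx":0.68,"dy":0.25,"dz":-4,"rx":0,"ry":0,"rz":1.1},{"dx":0.68,"dy":0.25,"dz":-4.5,"rx":0,"ry":0,"rz":1.1},{"dx":0.68,"dy":0.25,"dz":-4.9,"rx":0,"ry":0,"rz":1.1},{"dx":0.68,"dy":0.25,"dz":-4.9,"rx":0,"ry":0,"rz":1.1}]' 0.2 40
Z='{"dx":0,"dy":0,"dz":0,"rx":0,"ry":0,"rz":0}'
python3 -m creep '[{"dx":0,"dy":0,"dz":0,"rx":0,"ry":0,"rz":0},{"dx":0,"dy":0,"dz":0,"rx":0,"ry":0,"rz":0},{"dx":0,"dy":0,"dz":0,"rx":0,"ry":0,"rz":0},{"dx":0,"dy":0,"dz":0,"rx":0,"ry":0,"rz":0},{"dx":0,"dy":0,"dz":0,"rx":0,"ry":0,"rz":0},{"dx":0,"dy":0,"dz":0,"rx":0,"ry":0,"rz":0},{"dx":0,"dy":0,"dz":0,"rx":0,"ry":0,"rz":0},{"dx":0,"dy":0,"dz":0,"rx":0,"ry":0,"rz":0}]' 1 40
```

```text
clock: 4.53
tcp_pos: [0.4265, -0.2173, 0.2253]
tcp_rot: [0.141, -3.134, -0.005]
contact_force: [-1.6, 0.2, 0.6]
width: 0.0341
grip_force: 0.0
clock: 5.2
tcp_pos: [0.428, -0.2198, 0.2287]
tcp_rot: [-0.136, 3.137, -0.0]
contact_force: [-0.1, 3.4, 6.0]
width: 0.0091
grip_force: 42.9
```

```bash
python3 -m creep '[{"dx":0,"dy":0,"dz":0.3,"rx":0,"ry":0,"rz":0},{"dx":0,"dy":0,"dz":0.6,"rx":0,"ry":0,"rz":0},{"dx":0,"dy":0,"dz":0.9,"rx":0,"ry":0,"rz":0},{"dx":0,"dy":0,"dz":1.2,"rx":0,"ry":0,"rz":0},{"dx":0,"dy":0,"dz":1.6,"rx":0,"ry":0,"rz":0},{"dx":0,"dy":0,"dz":2.1,"rx":0,"ry":0,"rz":0},{"dx":0,"dy":0,"dz":2.7,"rx":0,"ry":0,"rz":0},{"dx":0,"dy":0,"dz":3.3,"rx":0,"ry":0,"rz":0},{"dx":0,"dy":0,"dz":3.5,"rx":0,"ry":0,"rz":0},{"dx":0,"dy":0,"dz":3.5,"rx":0,"ry":0,"rz":0}]'
python3 - <<'E'
from h import *
p=camera("side")
print(lm(p,"tray_grip",.174),lm(p,"crate",0))
p=camera("wrist");save(p,"w4.png");print(lm(p,"crate",0),lm(p,"tray_grip",.174))
E
```

```text
clock: 6.03
tcp_pos: [0.4282, -0.2203, 0.3354]
tcp_rot: [-0.136, 3.134, -0.006]
contact_force: [0.2, 0.3, -1.7]
width: 0.0087
grip_force: 41.8
[(0.86, [289, 147], [0.4288, -0.2357])] []
[] [(0.95, [257, 271], [0.4254, -0.2199])]
```

View pics/w4.png

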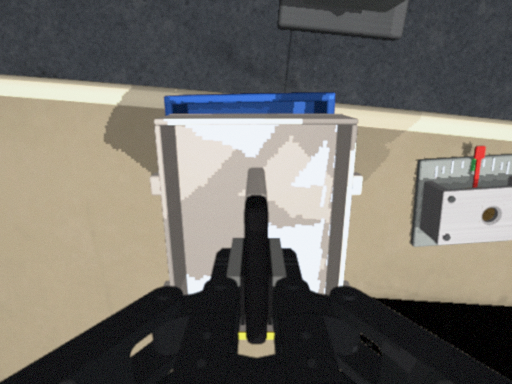

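The tray is clear of the crate, which stayed put. I'll carry it to y ≈ -0.406 and lower it.

```bash
python3 -m creep '[{"dx":0,"dy":-1,"dz":0,"rx":0,"ry":0,"rz":-0.5},{"dx":0,"dy":-2,"dz":0,"rx":0,"ry":0,"rz":-1},{"dx":0,"dy":-3,"dz":0,"rx":0,"ry":0,"rz":-1},{"dx":0,"dy":-4,"dz":0,"rx":0,"ry":0,"rz":-1},{"dx":0,"dy":-5,"dz":0,"rx":0,"ry":0,"rz":-1},{"dx":0,"dy":-5.8,"dz":0,"rx":0,"ry":0,"rz":-1},{"dx":0,"dy":-6.2,"dz":-0.3,"rx":0,"ry":0,"rz":-1},{"dx":0,"dy":-6.2,"dz":-1.2,"rx":0,"ry":0,"rz":-1},{"dx":0,"dy":-6.2,"dz":-2,"rx":0,"ry":0,"rz":-1},{"dx":0,"dy":-6.2,"dz":-2.7,"rx":0,"ry":0,"rz":-1},{"dx":0,"dy":-6.2,"dz":-3.1,"rx":0,"ry":0,"rz":-1},{"dx":0,"dy":-6.2,"dz":-3.3,"rx":0,"ry":0,"rz":-1}]'
python3 -m creep '[{"dx":0,"dy":0,"dz":-0.1,"rx":0,"ry":0,"rz":0},{"dx":0,"dy":0,"dz":-0.2,"rx":0,"ry":0,"rz":0},{"dx":0,"dy":0,"dz":-0.3,"rx":0,"ry":0,"rz":0},{"dx":0,"dy":0,"dz":-0.3,"rx":0,"ry":0,"rz":0},{"dx":0,"dy":0,"dz":-0.3,"rx":0,"ry":0,"rz":0}]'
```

```text
clock: 7.33
tcp_pos: [0.4264, -0.4046, 0.2302]
tcp_rot: [-0.0, -3.138, -0.007]
contact_force: [0.6, 0.1, -1.9]
width: 0.009
grip_force: 41.7
clock: 7.75
tcp_pos: [0.4278, -0.406, 0.2257]
tcp_rot: [0.0, 3.141, -0.002]
contact_force: [0.7, 0.2, -1.1]
width: 0.009
grip_force: 41.7
```

```bash
python3 -m creep '[{"dx":0,"dy":0,"dz":-0.06,"rx":0,"ry":0,"rz":0},{"dx":0,"dy":0,"dz":-0.12,"rx":0,"ry":0,"rz":0},{"dx":0,"dy":0,"dz":-0.12,"rx":0,"ry":0,"rz":0},{"dx":0,"dy":0,"dz":-0.12,"rx":0,"ry":0,"rz":0}]'
```

```text
clock: 8.08
tcp_pos: [0.4281, -0.4065, 0.2248]
tcp_rot: [0.0, 3.141, -0.002]
contact_force: [-3.4, 3.4, 12.0]
width: 0.0094
grip_force: 43.7
```

```bash
python3 -m creep '[{"dx":0,"dy":0,"dz":0.05,"rx":0,"ry":0,"rz":0},{"dx":0,"dy":0,"dz":0.05,"rx":0,"ry":0,"rz":0},{"dx":0,"dy":0,"dz":0.05,"rx":0,"ry":0,"rz":0},{"dx":0,"dy":0,"dz":0.05,"rx":0,"ry":0,"rz":0},{"dx":0,"dy":0,"dz":0.05,"rx":0,"ry":0,"rz":0},{"dx":0,"dy":0,"dz":1,"rx":0,"ry":0,"rz":0},{"dx":0,"dy":0,"dz":2,"rx":0,"ry":0,"rz":0},{"dx":0,"dy":0,"dz":3,"rx":0,"ry":0,"rz":0},{"dx":0,"dy":0,"dz":4,"rx":0,"ry":0,"rz":0},{"dx":0,"dy":0,"dz":5,"rx":0,"ry":0,"rz":0},{"dx":0,"dy":0,"dz":5,"rx":0,"ry":0,"rz":0}]' 0.2 40
python3 - <<'E'
from h import *
print(np.round(telemetry.state()["joints"],2))
p=camera("wrist")
for n,z in [("tray",0.),("tray_grip",.065),("tray_tab",.034),("crate",0)]: print(n,lm(p,n,z,.15))
p=camera("side")
for n,z in [("tray",0.),("tray_grip",.065),("tray_tab",.034),("crate",0)]: print(n,lm(p,n,z,.15))
E
```

```text
clock: 9.0
tcp_pos: [0.429, -0.4075, 0.379]
tcp_rot: [0.0, 3.133, -0.016]
contact_force: [-0.0, -0.8, 1.1]
width: 0.0344
grip_force: 0.0
[-0.88  0.17  1.72  0.    1.24 -2.45]
tray [(0.94, [260, 161], [0.4288, -0.4087])]
tray_grip [(0.83, [257, 177], [0.4291, -0.4107]), (0.43, [258, 231], [0.4822, -0.4098])]
tray_tab []
crate [(0.96, [426, 164], [0.431, -0.225])]
tray [(0.74, [283, 165], [0.4265, -0.4128]), (0.66, [281, 150], [0.4249, -0.5269])]
tray_grip [(0.8, [281, 150], [0.4372, -0.4081])]
tray_tab [(0.63, [266, 158], [0.4924, -0.4084])]
crate [(0.88, [288, 194], [0.4284, -0.2176])]
```

The tray stands flat at (0.429,-0.409). Now to the rack with the tool turned −90° so the fingers close along x.

```bash
python3 -m creep '[{"dx":0,"dy":22.8,"dz":0,"rx":0,"ry":0,"rz":-18},{"dx":0,"dy":22.8,"dz":0,"rx":0,"ry":0,"rz":-18},{"dx":0,"dy":22.8,"dz":0,"rx":0,"ry":0,"rz":-18},{"dx":0,"dy":22.8,"dz":0,"rx":0,"ry":0,"rz":-18},{"dx":0,"dy":22.8,"dz":0,"rx":0,"ry":0,"rz":-18},{"dx":0,"dy":22.8,"dz":0,"rx":0,"ry":0,"rz":-18},{"dx":0,"dy":22.8,"dz":0,"rx":0,"ry":0,"rz":-18},{"dx":0,"dy":22.8,"dz":0,"rx":0,"ry":0,"rz":-18},{"dx":0,"dy":22.8,"dz":0,"rx":0,"ry":0,"rz":-18},{"dx":0,"dy":22.8,"dz":0,"rx":0,"ry":0,"rz":-18},{"dx":0,"dy":22.8,"dz":0,"rx":0,"ry":0,"rz":-18},{"dx":0,"dy":22.8,"dz":0,"rx":0,"ry":0,"rz":-18}]'
```

```text
clock: 10.5
tcp_pos: [0.4284, 0.049, 0.3711]
tcp_rot: [1.98, 2.439, 0.0]
contact_force: [0.9, -0.6, -1.0]
width: 0.0342
grip_force: 0.0
```

```bash
python3 -m creep '[{"dx":0,"dy":7.4,"dz":-1,"rx":0,"ry":0,"rz":-2.4},{"dx":0,"dy":7.4,"dz":-1,"rx":0,"ry":0,"rz":-2.4},{"dx":0,"dy":7.4,"dz":-1,"rx":0,"ry":0,"rz":-2.4},{"dx":0,"dy":7.4,"dz":-1,"rx":0,"ry":0,"rz":-2.4},{"dx":0,"dy":7.4,"dz":-1,"rx":0,"ry":0,"rz":-2.4},{"dx":0,"dy":7.4,"dz":-1,"rx":0,"ry":0,"rz":-2.4},{"dx":0,"dy":7.4,"dz":-1,"rx":0,"ry":0,"rz":-2.4},{"dx":0,"dy":7.4,"dz":-1,"rx":0,"ry":0,"rz":-2.4}]'
cat >> h.py <<'E'
def spades(p,zt=0.055,show=True):
    "dark spade tops above the rack: world centre of top face and long-axis angle from +y (deg, positive = anticlockwise)"
    out=[]
    for d in landmark_of(p,"screw_1"):
        if d["confidence"]<.3: continue
        c=at(p,d["centre"],.034)
        if not(.39<c[0]<.47 and .19<c[1]<.36): continue
        t=px(p,[c[0],c[1],zt]); r=int(1.0*np.linalg.norm(px(p,[c[0],c[1]+.022,zt])-t))
        x,y=int(t[0]),int(t[1]); x0,y0=max(x-r,0),max(y-r,0)
        g=cv2.cvtColor(p["frame"],cv2.COLOR_RGB2GRAY)[y0:y+r,x0:x+r]
        m=(g<90).astype(np.uint8); n,l,st,ce=cv2.connectedComponentsWithStats(m)
        if n<2: continue
        k=1+np.argmax(st[1:,4]); ys,xs=np.nonzero(l==k)
        W=np.array([at(p,[a+x0,b+y0],.050)[:2] for a,b in zip(xs,ys)])
        w,v=np.linalg.eigh(np.cov(W.T)); a=v[:,1]; a=a*np.sign(a[1]) 
        out.append((round(d["confidence"],2),np.round(c[:2],4).tolist(),"spade",np.round(W.mean(0),4).tolist(),"deg",round(float(np.degrees(np.arctan2(-a[0],a[1]))),1),np.round(2*np.sqrt(3*w)*1000).tolist()))
    return out
E
python3 - <<'E'
from h import *
p=camera("wrist");save(p,"w5.png")
for s in spades(p): print(s)
print(lm(p,"rack",0))
E
```

```text
clock: 11.17
tcp_pos: [0.4284, 0.2704, 0.3405]
tcp_rot: [-2.215, -2.228, 0.003]
contact_force: [-0.5, 0.0, -1.0]
width: 0.0342
grip_force: 0.0
(0.94, [0.4256, 0.3267], 'spade', [0.4267, 0.326], 'deg', 0.8, [12.0, 30.0])
(0.84, [0.4318, 0.2275], 'spade', [0.431, 0.2292], 'deg', -17.5, [11.0, 32.0])
(0.69, [0.4274, 0.2755], 'spade', [0.4283, 0.2783], 'deg', 25.7, [11.0, 31.0])
[(0.68, [258, 214], [0.4291, 0.224]), (0.56, [255, 115], [0.4259, 0.3237])]
```

View pics/w5.png

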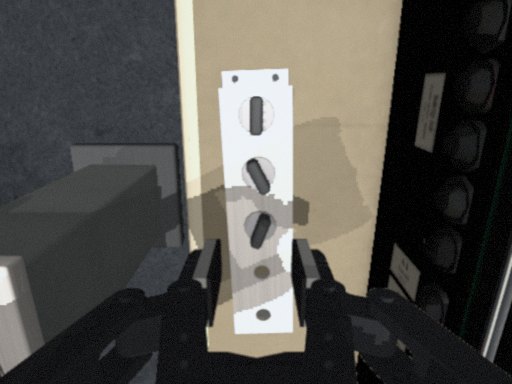

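The view shows the three spades at (256,115), (258,176) and (261,230), matching the measured angles. First is the screw at (0.431,0.229), tilted −17.5°.

```bash
python3 -m creep '[{"dx":0.08,"dy":-1.38,"dz":0,"rx":0,"ry":0,"rz":-1.4},{"dx":0.08,"dy":-1.38,"dz":-0.5,"rx":0,"ry":0,"rz":-2.8},{"dx":0.08,"dy":-1.38,"dz":-1.5,"rx":0,"ry":0,"rz":-3.55},{"dx":0.08,"dy":-1.38,"dz":-2.5,"rx":0,"ry":0,"rz":-3.55},{"dx":0.08,"dy":-1.38,"dz":-3.2,"rx":0,"ry":0,"rz":-3.55},{"dx":0.08,"dy":-1.38,"dz":-3.8,"rx":0,"ry":0,"rz":-3.55},{"dx":0.08,"dy":-1.38,"dz":-4.1,"rx":0,"ry":0,"rz":-3.55},{"dx":0.08,"dy":-1.38,"dz":-4.2,"rx":0,"ry":0,"rz":-3.55},{"dx":0.08,"dy":-1.38,"dz":-4.2,"rx":0,"ry":0,"rz":-3.55}]'
python3 -m creep '[{"dx":0,"dy":0,"dz":0,"rx":0,"ry":0,"rz":0},{"dx":0,"dy":0,"dz":0,"rx":0,"ry":0,"rz":0},{"dx":0,"dy":0,"dz":0,"rx":0,"ry":0,"rz":0},{"dx":0,"dy":0,"dz":0,"rx":0,"ry":0,"rz":0},{"dx":0,"dy":0,"dz":0,"rx":0,"ry":0,"rz":0},{"dx":0,"dy":0,"dz":0,"rx":0,"ry":0,"rz":0}]' 1 40
python3 -m creep '[{"dx":0,"dy":0,"dz":0.5,"rx":0,"ry":0,"rz":0},{"dx":0,"dy":0,"dz":1,"rx":0,"ry":0,"rz":0},{"dx":0,"dy":0,"dz":1.5,"rx":0,"ry":0,"rz":0},{"dx":0,"dy":0,"dz":2.2,"rx":0,"ry":0,"rz":0},{"dx":0,"dy":0,"dz":3,"rx":0,"ry":0,"rz":0},{"dx":0,"dy":0,"dz":3,"rx":0,"ry":0,"rz":0}]'
python3 - <<'E'
from h import *
p=camera("wrist");save(p,"w6.png")
print(lm(p,"screw_1",.13,.2),lm(p,"gauge_mouth",.042),lm(p,"pointer_tip",.015))
E
```

```text
clock: 12.07
tcp_pos: [0.4313, 0.2272, 0.215]
tcp_rot: [-2.536, -1.854, 0.001]
contact_force: [0.1, 0.4, -0.1]
width: 0.0336
grip_force: 0.0
clock: 12.57
tcp_pos: [0.4323, 0.2283, 0.2168]
tcp_rot: [2.534, 1.855, 0.005]
contact_force: [-0.0, -0.8, 6.2]
width: 0.0084
grip_force: 42.0
clock: 13.07
tcp_pos: [0.433, 0.2288, 0.31]
tcp_rot: [2.533, 1.855, 0.014]
contact_force: [1.4, 0.6, 0.5]
width: 0.009
grip_force: 41.1
[(0.96, [257, 246], [0.4346, 0.229]), (0.63, [228, 135], [0.4385, 0.2868]), (0.57, [203, 67], [0.438, 0.3178])] [] []
```

View pics/w6.png

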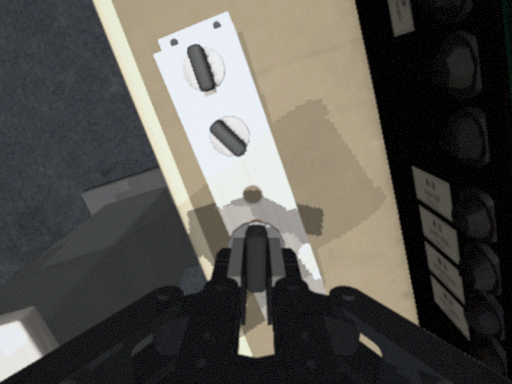

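The screw is held. I'll go to the gauge and look from just beyond it.

```bash
python3 -m creep '[{"dx":-0.1,"dy":-9.6,"dz":0.3,"rx":0,"ry":0,"rz":3.5},{"dx":-0.1,"dy":-9.6,"dz":0.3,"rx":0,"ry":0,"rz":3.5},{"dx":-0.1,"dy":-9.6,"dz":0.3,"rx":0,"ry":0,"rz":3.5},{"dx":-0.1,"dy":-9.6,"dz":0.3,"rx":0,"ry":0,"rz":3.5},{"dx":-0.1,"dy":-9.6,"dz":0.3,"rx":0,"ry":0,"rz":3.5},{"dx":-0.1,"dy":-9.6,"dz":0.3,"rx":0,"ry":0,"rz":3.5},{"dx":-0.1,"dy":-9.6,"dz":0.3,"rx":0,"ry":0,"rz":3.5},{"dx":-0.1,"dy":-9.6,"dz":0.3,"rx":0,"ry":0,"rz":3.5},{"dx":-0.1,"dy":-9.6,"dz":0.3,"rx":0,"ry":0,"rz":3.5},{"dx":-0.1,"dy":-9.6,"dz":0.3,"rx":0,"ry":0,"rz":3.5},{"dx":-0.1,"dy":-9.6,"dz":0.3,"rx":0,"ry":0,"rz":3.5}]'
python3 - <<'E'
from h import *
p=camera("wrist");save(p,"w7.png")
print(lm(p,"screw_1",.136,.2),lm(p,"gauge_mouth",.042),lm(p,"pointer_tip",.015))
E
```

```text
clock: 14.18
tcp_pos: [0.4277, -0.0588, 0.313]
tcp_rot: [-2.22, -2.219, 0.001]
contact_force: [0.0, 0.2, 0.0]
width: 0.009
grip_force: 41.1
[(0.55, [257, 249], [0.4268, -0.0586])] [(0.8, [268, 135], [0.4351, -0.0141])] [(0.82, [196, 142], [0.3767, -0.0237])]
```

View pics/w7.png

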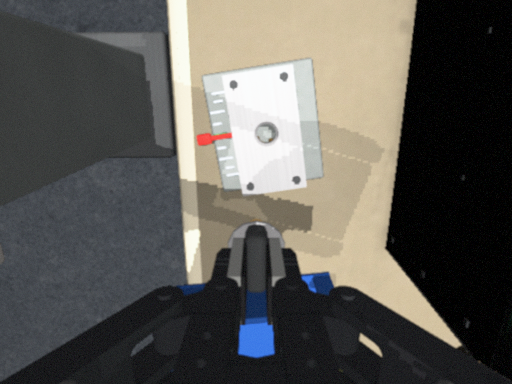

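```bash
python3 -m creep '[{"dx":0.2,"dy":1.3,"dz":0,"rx":0,"ry":0,"rz":0},{"dx":0.2,"dy":1.55,"dz":-0.6,"rx":0,"ry":0,"rz":0},{"dx":0.2,"dy":1.55,"dz":-1.2,"rx":0,"ry":0,"rz":0},{"dx":0.2,"dy":1.55,"dz":-1.6,"rx":0,"ry":0,"rz":0},{"dx":0.2,"dy":1.55,"dz":-1.6,"rx":0,"ry":0,"rz":0}]'
python3 - <<'E'
from h import *
p=camera("top");print(lm(p,"gauge_mouth",.042))
p=camera("wrist");save(p,"w8.png",s=1.5)
t=telemetry.state()["tcp_pos"]
print(t,lm(p,"screw_1",t[2]-.183,.2),lm(p,"gauge_mouth",.042),lm(p,"pointer_tip",.015))
E
```

```text
clock: 14.8
tcp_pos: [0.4326, -0.012, 0.2635]
tcp_rot: [-2.217, -2.219, 0.005]
contact_force: [-0.9, -0.3, -0.8]
width: 0.0086
grip_force: 41.1
[(0.62, [216, 221], [0.425, -0.0151]), (0.49, [213, 218], [0.4344, -0.0075])]
[ 0.43458064 -0.0131486   0.26673028] [(0.96, [256, 248], [0.4327, -0.0148])] [(0.76, [259, 213], [0.435, -0.0119])] [(0.84, [182, 213], [0.3791, -0.0227])]
```

View pics/w8.png

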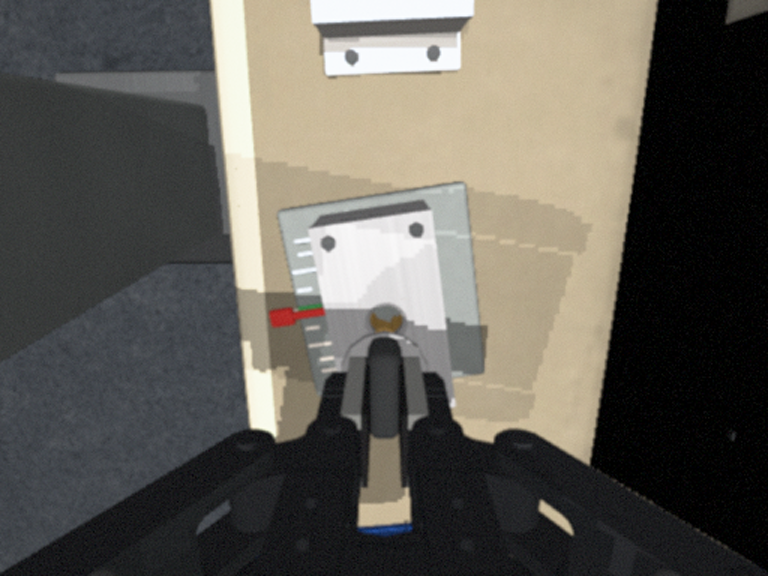

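The hole is visible at (386,320) in the enlarged view, directly ahead of the collar, so the offset is about 1–2 mm. I'll correct and go in gently.

```bash
python3 -m creep '[{"dx":0.04,"dy":0.07,"dz":-0.2,"rx":0,"ry":0,"rz":0},{"dx":0.04,"dy":0.07,"dz":-0.4,"rx":0,"ry":0,"rz":0},{"dx":0.04,"dy":0.07,"dz":-0.6,"rx":0,"ry":0,"rz":0},{"dx":0.04,"dy":0.07,"dz":-0.7,"rx":0,"ry":0,"rz":0},{"dx":0.04,"dy":0.07,"dz":-0.7,"rx":0,"ry":0,"rz":0}]'
python3 -m creep '[{"dx":0,"dy":0,"dz":-0.1,"rx":0,"ry":0,"rz":0},{"dx":0,"dy":0,"dz":-0.2,"rx":0,"ry":0,"rz":0},{"dx":0,"dy":0,"dz":-0.3,"rx":0,"ry":0,"rz":0},{"dx":0,"dy":0,"dz":-0.3,"rx":0,"ry":0,"rz":0}]'
```

```text
clock: 15.52
tcp_pos: [0.4347, -0.0114, 0.2438]
tcp_rot: [-2.222, -2.218, 0.003]
contact_force: [-0.5, -0.3, -0.7]
width: 0.0084
grip_force: 41.1
clock: 15.85
tcp_pos: [0.4351, -0.0114, 0.2355]
tcp_rot: [-2.222, -2.219, 0.001]
contact_force: [-0.0, -0.2, -0.9]
width: 0.0084
grip_force: 41.1
```

```bash
python3 -m creep '[{"dx":0,"dy":0,"dz":-0.1,"rx":0,"ry":0,"rz":0},{"dx":0,"dy":0,"dz":-0.2,"rx":0,"ry":0,"rz":0},{"dx":0,"dy":0,"dz":-0.3,"rx":0,"ry":0,"rz":0},{"dx":0,"dy":0,"dz":-0.3,"rx":0,"ry":0,"rz":0},{"dx":0,"dy":0,"dz":-0.3,"rx":0,"ry":0,"rz":0}]'
```

```text
clock: 16.27
tcp_pos: [0.4367, -0.0119, 0.2298]
tcp_rot: [2.222, 2.22, -0.0]
contact_force: [-6.0, -0.5, 17.0]
width: 0.009
grip_force: 43.3
```

```bash
python3 -m creep '[{"dx":-0.05,"dy":0,"dz":0.1,"rx":0,"ry":0,"rz":0},{"dx":-0.05,"dy":0,"dz":0.1,"rx":0,"ry":0,"rz":1},{"dx":-0.05,"dy":0,"dz":0.1,"rx":0,"ry":0,"rz":2},{"dx":-0.05,"dy":0,"dz":0.1,"rx":0,"ry":0,"rz":0},{"dx":-0.05,"dy":0,"dz":0.05,"rx":0,"ry":0,"rz":0},{"dx":-0.05,"dy":0,"dz":0.05,"rx":0,"ry":0,"rz":0}]'
```

```text
clock: 16.77
tcp_pos: [0.4335, -0.0114, 0.2282]
tcp_rot: [-2.223, -2.218, 0.001]
contact_force: [0.1, -0.3, -1.7]
width: 0.0085
grip_force: 41.1
```

```bash
python3 -m creep '[{"dx":0,"dy":0,"dz":-0.08,"rx":0,"ry":0,"rz":0},{"dx":0,"dy":0,"dz":-0.15,"rx":0,"ry":0,"rz":0},{"dx":0,"dy":0,"dz":-0.15,"rx":0,"ry":0,"rz":0},{"dx":0,"dy":0,"dz":-0.15,"rx":0,"ry":0,"rz":0}]'
python3 - <<'E'
from h import *
for i in range(3):
    camera("side") if i else 0; s=telemetry.state();print(np.round(s["tcp_pos"],4),np.round(s["contact_force"],1))
E
```

```text
clock: 17.1
tcp_pos: [0.434, -0.0115, 0.2248]
tcp_rot: [-2.221, -2.22, 0.001]
contact_force: [-4.2, 0.6, 7.6]
width: 0.0084
grip_force: 42.2
[ 0.434  -0.0115  0.2248] [-4.2  0.6  7.6]
[ 0.434  -0.0115  0.2248] [-3.9  0.7  7.8]
[ 0.4339 -0.0115  0.2248] [-4.9  0.1  8.2]
```

Seated, with z at the expected height. Now turn it 80°.

```bash
python3 -m creep '[{"dx":-0.04,"dy":0,"dz":0.04,"rx":0,"ry":0,"rz":1.3},{"dx":-0.04,"dy":0,"dz":0.04,"rx":0,"ry":0,"rz":2.6},{"dx":-0.04,"dy":0,"dz":0.04,"rx":0,"ry":0,"rz":4},{"dx":-0.04,"dy":0,"dz":0.04,"rx":0,"ry":0,"rz":5.4},{"dx":-0.04,"dy":0,"dz":0.04,"rx":0,"ry":0,"rz":6.8},{"dx":-0.04,"dy":0,"dz":0.04,"rx":0,"ry":0,"rz":8.2},{"dx":-0.04,"dy":0,"dz":0.04,"rx":0,"ry":0,"rz":9.6},{"dx":-0.04,"dy":0,"dz":0.04,"rx":0,"ry":0,"rz":11},{"dx":-0.04,"dy":0,"dz":0.04,"rx":0,"ry":0,"rz":12.4},{"dx":-0.04,"dy":0,"dz":0.04,"rx":0,"ry":0,"rz":13.8},{"dx":-0.04,"dy":0,"dz":0.04,"rx":0,"ry":0,"rz":15.2},{"dx":-0.04,"dy":0,"dz":0.04,"rx":0,"ry":0,"rz":16}]'
cat >> h.py <<'E'
MOUTH=np.array([.4335,-.0125])
def red(p):
    "angle of red pointer about the mouth from world -x direction, rad anticlockwise"
    f=p["frame"].astype(int); m=(f[...,0]>110)&(f[...,1]<70)&(f[...,2]<70)
    ys,xs=np.nonzero(m); W=np.array([at(p,[a,b],.015)[:2] for a,b in zip(xs,ys)]).reshape(-1,2)
    r=np.linalg.norm(W-MOUTH,axis=1); W=W[(r<.075)&(r>.02)]
    if len(W)<3: return len(W),None
    d=W.mean(0)-MOUTH; return len(W),round(float(np.arctan2(-d[1],-d[0])),2),np.round(d,3)
E
python3 - <<'E'
from h import *
s=telemetry.state();print(np.round(s["contact_force"],1),np.round(s["wrist_torque"],3),s["joints"][5])
for c in ("wrist","top","side"):
    p=camera(c); print(c,red(p),lm(p,"pointer_tip",.015))
    if c=="wrist": save(p,"w9.png")
E
```

```text
clock: 18.2
tcp_pos: [0.4329, -0.0109, 0.2253]
tcp_rot: [0.268, 3.129, 0.003]
contact_force: [-0.2, 2.7, -0.3]
width: 0.0088
grip_force: 41.1
[-0.2  2.7 -0.3] [ 0.566 -0.141 -0.08 ] -1.5898791330327264
wrist (565, 0.68, array([-0.034, -0.027])) [(0.93, [182, 166], [0.3895, -0.0472])]
top (1, None) []
side (10, 0.61, array([-0.037, -0.026])) []
```

View pics/w9.png

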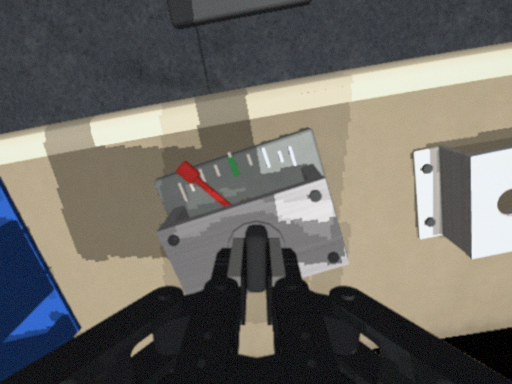

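The pointer sits at (190,170), well off the green mark at (234,163): the nut was dragged about 0.5 rad, so this one is TIGHT and goes in the crate.

```bash
python3 -m creep '[{"dx":0,"dy":0,"dz":0.6,"rx":0,"ry":0,"rz":0},{"dx":0,"dy":0,"dz":1.2,"rx":0,"ry":0,"rz":0},{"dx":0,"dy":0,"dz":1.8,"rx":0,"ry":0,"rz":0},{"dx":0,"dy":0,"dz":2.4,"rx":0,"ry":0,"rz":0},{"dx":0.3,"dy":-1.2,"dz":2.4,"rx":0,"ry":0,"rz":0},{"dx":0.6,"dy":-2.4,"dz":2.4,"rx":0,"ry":0,"rz":0},{"dx":0.8,"dy":-3.6,"dz":2.4,"rx":0,"ry":0,"rz":0},{"dx":0.8,"dy":-4.8,"dz":2.4,"rx":0,"ry":0,"rz":0},{"dx":0.8,"dy":-6,"dz":2.4,"rx":0,"ry":0,"rz":0},{"dx":0.8,"dy":-7,"dz":2.4,"rx":0,"ry":0,"rz":0},{"dx":0.8,"dy":-7,"dz":2.4,"rx":0,"ry":0,"rz":0}]'
python3 - <<'E'
from h import *
p=camera("side");print(lm(p,"crate",0),lm(p,"tray_grip",.065),"ptr",red(p))
p=camera("wrist");print(lm(p,"crate",0),lm(p,"screw_1",.12),[(d["confidence"],d["extent"]) for d in recognise(p,"crate")][:1])
for X in [(.43,-.222,.0),(.46,-.222,.06)]: print(px(p,X))
p=camera("top");print(lm(p,"crate",0),lm(p,"tray_grip",.065))
E
```

```text
clock: 19.42
tcp_pos: [0.4568, -0.2268, 0.2982]
tcp_rot: [0.283, 3.127, -0.009]
contact_force: [-0.3, -0.9, -1.0]
width: 0.0087
grip_force: 41.0
[(0.78, [290, 192], [0.421, -0.2244]), (0.32, [307, 294], [0.4323, 0.239])] [(0.85, [282, 150], [0.4327, -0.4155])] ptr (3, 0.09, array([-0.046, -0.004]))
[(0.84, [249, 155], [0.4286, -0.2241]), (0.4, [254, 248], [0.5143, -0.2355])] [(0.8, [254, 250], [0.4541, -0.2234])] [(0.7, [115.3, 22.7, 362.6, 290.0])]
[251.72010805 155.99636513]
[258.49668502 215.74014567]
[(0.96, [283, 220], [0.4326, -0.2256])] [(0.68, [346, 225], [0.4193, -0.4103])]
```

```bash
python3 -m creep '[{"dx":0,"dy":0,"dz":-1,"rx":0,"ry":0,"rz":0},{"dx":0,"dy":0,"dz":-2,"rx":0,"ry":0,"rz":0},{"dx":0,"dy":0,"dz":-2.5,"rx":0,"ry":0,"rz":0},{"dx":0,"dy":0,"dz":-2.68,"rx":0,"ry":0,"rz":0},{"dx":0,"dy":0,"dz":-2.68,"rx":0,"ry":0,"rz":0}]'
python3 -m creep '[{"dx":0,"dy":0,"dz":0,"rx":0,"ry":0,"rz":0},{"dx":0,"dy":0,"dz":0,"rx":0,"ry":0,"rz":0},{"dx":0,"dy":0,"dz":0,"rx":0,"ry":0,"rz":0},{"dx":0,"dy":0,"dz":0,"rx":0,"ry":0,"rz":0},{"dx":0,"dy":0,"dz":0.5,"rx":0,"ry":0,"rz":0},{"dx":0,"dy":0,"dz":1.2,"rx":0,"ry":0,"rz":0},{"dx":0,"dy":0,"dz":2.4,"rx":0,"ry":0,"rz":0},{"dx":0,"dy":0,"dz":3.6,"rx":0,"ry":0,"rz":0},{"dx":0,"dy":0,"dz":4,"rx":0,"ry":0,"rz":0},{"dx":0,"dy":0,"dz":4,"rx":0,"ry":0,"rz":0}]' 0.2 40
python3 - <<'E'
from h import *
p=camera("wrist");print(lm(p,"crate",0),lm(p,"screw_1",.015)); save(p,"w10.png")
E
```

```text
clock: 20.33
tcp_pos: [0.456, -0.2206, 0.2153]
tcp_rot: [-0.275, -3.126, -0.003]
contact_force: [-0.4, -0.1, -0.0]
width: 0.0088
grip_force: 41.0
clock: 21.17
tcp_pos: [0.4585, -0.2226, 0.3427]
tcp_rot: [0.275, 3.119, -0.009]
contact_force: [1.5, -0.6, -0.0]
width: 0.0345
grip_force: 0.0
[(0.61, [252, 143], [0.432, -0.2251])] [(0.65, [250, 144], [0.4306, -0.2259]), (0.63, [473, 44], [0.3787, -0.0237])]
```

View pics/w10.png

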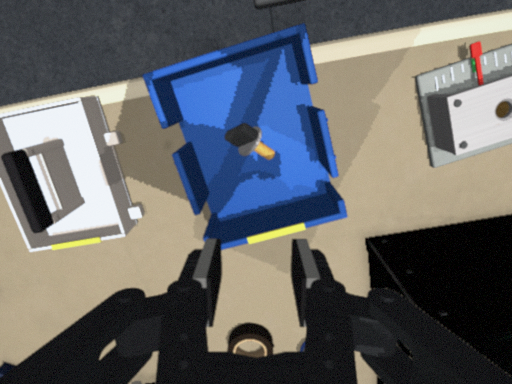

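The tight screw lies in the crate at (248,142). Back to the rack for the screw at (0.4285,0.278), tilted 25.7°.

```bash
python3 -m creep '[{"dx":-1,"dy":16.6,"dz":0,"rx":0,"ry":0,"rz":-10.8},{"dx":-1,"dy":16.6,"dz":0,"rx":0,"ry":0,"rz":-10.8},{"dx":-1,"dy":16.6,"dz":0,"rx":0,"ry":0,"rz":-10.8},{"dx":-1,"dy":16.6,"dz":0,"rx":0,"ry":0,"rz":-10.8},{"dx":-1,"dy":16.6,"dz":0,"rx":0,"ry":0,"rz":-10.8},{"dx":-1,"dy":16.6,"dz":0,"rx":0,"ry":0,"rz":-10.8},{"dx":-1,"dy":16.6,"dz":0,"rx":0,"ry":0,"rz":-10.8},{"dx":-1,"dy":16.6,"dz":0,"rx":0,"ry":0,"rz":-10.8},{"dx":-1,"dy":16.6,"dz":0,"rx":0,"ry":0,"rz":-10.8},{"dx":-1,"dy":16.6,"dz":0,"rx":0,"ry":0,"rz":-10.8},{"dx":-1,"dy":16.6,"dz":0,"rx":0,"ry":0,"rz":-10.8},{"dx":-1,"dy":16.6,"dz":0,"rx":0,"ry":0,"rz":-10.8}]'
python3 -m creep '[{"dx":0,"dy":0,"dz":0,"rx":0,"ry":0,"rz":0},{"dx":0,"dy":0,"dz":0,"rx":0,"ry":0,"rz":0}]'
python3 - <<'E'
from h import *
p=camera("wrist")
for s in spades(p): print(s)
E
```

```text
clock: 22.32
tcp_pos: [0.4277, 0.2381, 0.3343]
tcp_rot: [-1.665, -2.661, 0.006]
contact_force: [1.7, 0.9, 0.4]
width: 0.0343
grip_force: 0.0
clock: 22.48
tcp_pos: [0.4279, 0.2382, 0.3344]
tcp_rot: [-1.659, -2.665, 0.007]
contact_force: [-0.4, -0.9, -0.5]
width: 0.0339
grip_force: 0.0
(0.7, [0.4275, 0.2751], 'spade', [0.4283, 0.2753], 'deg', 30.2, [11.0, 32.0])
(0.68, [0.427, 0.3258], 'spade', [0.4245, 0.3246], 'deg', 2.8, [12.0, 28.0])
```

```bash
python3 -m creep '[{"dx":0.02,"dy":1.29,"dz":0,"rx":0,"ry":0,"rz":0.2},{"dx":0.02,"dy":1.29,"dz":-1,"rx":0,"ry":0,"rz":0.2},{"dx":0.02,"dy":1.29,"dz":-2,"rx":0,"ry":0,"rz":0.2},{"dx":0.02,"dy":1.29,"dz":-3,"rx":0,"ry":0,"rz":0.2},{"dx":0.02,"dy":1.29,"dz":-3.6,"rx":0,"ry":0,"rz":0.2},{"dx":0.02,"dy":1.29,"dz":-3.94,"rx":0,"ry":0,"rz":0.2},{"dx":0.02,"dy":1.29,"dz":-3.94,"rx":0,"ry":0,"rz":0.2}]'
python3 -m creep '[{"dx":0,"dy":0,"dz":0,"rx":0,"ry":0,"rz":0},{"dx":0,"dy":0,"dz":0,"rx":0,"ry":0,"rz":0},{"dx":0,"dy":0,"dz":0,"rx":0,"ry":0,"rz":0},{"dx":0,"dy":0,"dz":0,"rx":0,"ry":0,"rz":0},{"dx":0,"dy":0,"dz":0,"rx":0,"ry":0,"rz":0},{"dx":0,"dy":0,"dz":0,"rx":0,"ry":0,"rz":0}]' 1 40
python3 -m creep '[{"dx":0,"dy":0,"dz":0.5,"rx":0,"ry":0,"rz":0},{"dx":0,"dy":0,"dz":1,"rx":0,"ry":0,"rz":0},{"dx":0,"dy":0,"dz":1.5,"rx":0,"ry":0,"rz":0},{"dx":0,"dy":0,"dz":2.2,"rx":0,"ry":0,"rz":0},{"dx":0,"dy":0,"dz":3,"rx":0,"ry":0,"rz":0},{"dx":0,"dy":0,"dz":3,"rx":0,"ry":0,"rz":0}]'
python3 - <<'E'
from h import *
p=camera("wrist"); t=telemetry.state()["tcp_pos"]; print(np.round(t,4),lm(p,"screw_1",t[2]-.183))
E
```

```text
clock: 23.17
tcp_pos: [0.4288, 0.2729, 0.2156]
tcp_rot: [-1.645, -2.672, 0.009]
contact_force: [-0.5, 0.0, -0.3]
width: 0.0338
grip_force: 0.0
clock: 23.67
tcp_pos: [0.4307, 0.2755, 0.2203]
tcp_rot: [1.642, 2.676, 0.003]
contact_force: [-0.9, -1.2, 4.3]
width: 0.0084
grip_force: 41.9
clock: 24.17
tcp_pos: [0.4318, 0.2763, 0.3139]
tcp_rot: [1.64, 2.673, 0.013]
contact_force: [1.6, 1.2, 0.9]
width: 0.0083
grip_force: 41.3
[0.4311 0.276  0.3118] [(0.94, [278, 132], [0.4151, 0.3325]), (0.59, [255, 238], [0.4304, 0.2789])]
```

```bash
python3 -m creep '[{"dx":0.07,"dy":-9.6,"dz":0,"rx":0,"ry":0,"rz":-5.4},{"dx":0.07,"dy":-9.6,"dz":0,"rx":0,"ry":0,"rz":-5.4},{"dx":0.07,"dy":-9.6,"dz":0,"rx":0,"ry":0,"rz":-5.4},{"dx":0.07,"dy":-9.6,"dz":0,"rx":0,"ry":0,"rz":-5.4},{"dx":0.07,"dy":-9.6,"dz":0,"rx":0,"ry":0,"rz":-5.4},{"dx":0.07,"dy":-9.6,"dz":0,"rx":0,"ry":0,"rz":-5.4},{"dx":0.07,"dy":-9.6,"dz":0,"rx":0,"ry":0,"rz":-5.4},{"dx":0.07,"dy":-9.6,"dz":0,"rx":0,"ry":0,"rz":-5.4},{"dx":0.07,"dy":-9.6,"dz":-0.8,"rx":0,"ry":0,"rz":-5.4},{"dx":0.07,"dy":-9.6,"dz":-1.4,"rx":0,"ry":0,"rz":-5.4},{"dx":0.07,"dy":-9.6,"dz":-1.4,"rx":0,"ry":0,"rz":-5.4},{"dx":0.07,"dy":-9.6,"dz":-1.4,"rx":0,"ry":0,"rz":-5.4}]'
python3 - <<'E'
from h import *
for i in range(2):
    p=camera("wrist"); t=telemetry.state()["tcp_pos"]; print(np.round(t,4),lm(p,"screw_1",t[2]-.184),lm(p,"gauge_mouth",.042))
E
```

```text
clock: 25.27
tcp_pos: [0.4306, -0.0122, 0.2646]
tcp_rot: [-2.22, -2.216, 0.005]
contact_force: [0.2, 0.9, -0.3]
width: 0.0086
grip_force: 41.2
[ 0.4315 -0.0123  0.2659] [(0.96, [255, 238], [0.4281, -0.0088])] [(0.81, [266, 218], [0.4349, -0.014])]
[ 0.4326 -0.0124  0.2677] [(0.66, [253, 237], [0.4302, -0.0092])] [(0.9, [261, 215], [0.4353, -0.0137])]
```

The screw sits about 4 mm toward +y in the grip compared with the first, so I'll shift by that before inserting.

```bash
python3 -m creep '[{"dx":0.03,"dy":-0.13,"dz":0,"rx":0,"ry":0,"rz":0},{"dx":0.03,"dy":-0.13,"dz":-0.1,"rx":0,"ry":0,"rz":0},{"dx":0.03,"dy":-0.13,"dz":-0.2,"rx":0,"ry":0,"rz":0},{"dx":0.03,"dy":-0.13,"dz":-0.3,"rx":0,"ry":0,"rz":0},{"dx":0.03,"dy":-0.13,"dz":-0.4,"rx":0,"ry":0,"rz":0},{"dx":0.03,"dy":-0.13,"dz":-0.5,"rx":0,"ry":0,"rz":0},{"dx":0.03,"dy":-0.13,"dz":-0.6,"rx":0,"ry":0,"rz":0},{"dx":0.03,"dy":-0.13,"dz":-0.7,"rx":0,"ry":0,"rz":0},{"dx":0.03,"dy":-0.13,"dz":-0.7,"rx":0,"ry":0,"rz":0}]'
```

```text
clock: 26.32
tcp_pos: [0.4329, -0.0166, 0.2452]
tcp_rot: [-2.223, -2.219, -0.0]
contact_force: [1.3, 0.8, -0.7]
width: 0.0084
grip_force: 41.2
```

```bash
python3 -m creep '[{"dx":0,"dy":0,"dz":-0.1,"rx":0,"ry":0,"rz":0},{"dx":0,"dy":0,"dz":-0.2,"rx":0,"ry":0,"rz":0},{"dx":0,"dy":0,"dz":-0.3,"rx":0,"ry":0,"rz":0},{"dx":0,"dy":0,"dz":-0.4,"rx":0,"ry":0,"rz":0},{"dx":0,"dy":0,"dz":-0.5,"rx":0,"ry":0,"rz":0},{"dx":0,"dy":0,"dz":-0.5,"rx":0,"ry":0,"rz":0},{"dx":0,"dy":0,"dz":-0.5,"rx":0,"ry":0,"rz":0}]'
```

```text
clock: 26.9
tcp_pos: [0.4329, -0.0166, 0.2304]
tcp_rot: [-2.223, -2.219, -0.0]
contact_force: [1.9, 1.5, -2.7]
width: 0.0087
grip_force: 41.1
```

```bash
python3 -m creep '[{"dx":0,"dy":0,"dz":-0.05,"rx":0,"ry":0,"rz":0},{"dx":0,"dy":0,"dz":-0.1,"rx":0,"ry":0,"rz":0},{"dx":0,"dy":0,"dz":-0.15,"rx":0,"ry":0,"rz":0},{"dx":0,"dy":0,"dz":-0.15,"rx":0,"ry":0,"rz":0}]'; python3 -m creep '[{"dx":0,"dy":0,"dz":0,"rx":0,"ry":0,"rz":0},{"dx":0,"dy":0,"dz":0,"rx":0,"ry":0,"rz":0}]'
```

```text
clock: 27.23
tcp_pos: [0.4335, -0.0167, 0.2282]
tcp_rot: [-2.222, -2.219, 0.002]
contact_force: [-5.6, 1.5, 14.9]
width: 0.0086
grip_force: 43.1
clock: 27.4
tcp_pos: [0.4334, -0.0167, 0.2282]
tcp_rot: [-2.222, -2.219, 0.001]
contact_force: [-5.2, 1.7, 14.2]
width: 0.0086
grip_force: 43.1
```

Seated. I'll turn 80° with the TCP swung about the screw's axis.

```bash
python3 -m creep '[{"dx":0.015,"dy":0,"dz":0.06,"rx":0,"ry":0,"rz":1.4},{"dx":0.03,"dy":0.004,"dz":0.06,"rx":0,"ry":0,"rz":2.8},{"dx":0.043,"dy":0.008,"dz":0.06,"rx":0,"ry":0,"rz":4.2},{"dx":0.056,"dy":0.014,"dz":0.06,"rx":0,"ry":0,"rz":5.6},{"dx":0.069,"dy":0.022,"dz":0.06,"rx":0,"ry":0,"rz":7},{"dx":0.08,"dy":0.031,"dz":0.06,"rx":0,"ry":0,"rz":8.4},{"dx":0.09,"dy":0.041,"dz":0.06,"rx":0,"ry":0,"rz":9.8},{"dx":0.1,"dy":0.053,"dz":0.06,"rx":0,"ry":0,"rz":11.2},{"dx":0.107,"dy":0.066,"dz":0.06,"rx":0,"ry":0,"rz":12.6},{"dx":0.113,"dy":0.079,"dz":0.06,"rx":0,"ry":0,"rz":14},{"dx":0.116,"dy":0.091,"dz":0.06,"rx":0,"ry":0,"rz":15.2},{"dx":0.118,"dy":0.1,"dz":0.06,"rx":0,"ry":0,"rz":16}]'
python3 - <<'E'
from h import *
s=telemetry.state();print(np.round(s["contact_force"],1),np.round(s["wrist_torque"],3),s["joints"][5])
p=camera("wrist"); print(red(p),lm(p,"pointer_tip",.015)); save(p,"w11.png")
p=camera("side"); print(red(p))
E
```

```text
clock: 28.4
tcp_pos: [0.4369, -0.0131, 0.2284]
tcp_rot: [0.271, 3.129, 0.003]
contact_force: [1.4, 3.5, 0.8]
width: 0.0085
grip_force: 41.4
[1.4 3.5 0.8] [ 0.894 -0.356 -0.055] -1.5914464481229955
(521, 0.81, array([-0.03 , -0.032])) [(0.82, [178, 168], [0.395, -0.0524])]
(7, 0.78, array([-0.033, -0.033]))
```

Tight again: the pointer is at about 0.8 rad against 0.17 at rest. To the crate, clear of the first screw.

```bash
python3 -m creep '[{"dx":0,"dy":0,"dz":0.6,"rx":0,"ry":0,"rz":0},{"dx":0,"dy":0,"dz":1.2,"rx":0,"ry":0,"rz":0},{"dx":0,"dy":0,"dz":1.8,"rx":0,"ry":0,"rz":0},{"dx":0,"dy":0,"dz":2.4,"rx":0,"ry":0,"rz":0},{"dx":0.3,"dy":-1.2,"dz":2.4,"rx":0,"ry":0,"rz":0},{"dx":0.6,"dy":-2.4,"dz":2.4,"rx":0,"ry":0,"rz":0},{"dx":0.9,"dy":-3.6,"dz":2.4,"rx":0,"ry":0,"rz":0},{"dx":1.2,"dy":-4.8,"dz":2.4,"rx":0,"ry":0,"rz":0},{"dx":1.2,"dy":-6,"dz":2.4,"rx":0,"ry":0,"rz":0},{"dx":1.2,"dy":-7.2,"dz":2.4,"rx":0,"ry":0,"rz":0},{"dx":1.2,"dy":-7.4,"dz":2.4,"rx":0,"ry":0,"rz":0}]'
python3 - <<'E'
from h import *
p=camera("side");print(lm(p,"crate",0),lm(p,"tray_grip",.065),"ptr",red(p))
p=camera("wrist");print(lm(p,"crate",0),lm(p,"screw_1",.015))
p=camera("top");print(lm(p,"crate",0),lm(p,"tray_grip",.065),lm(p,"tray",0))
E
```

```text
clock: 29.47
tcp_pos: [0.4721, -0.2407, 0.3003]
tcp_rot: [-0.284, -3.128, 0.007]
contact_force: [0.8, 0.3, 0.4]
width: 0.0089
grip_force: 41.1
[(0.96, [288, 193], [0.4285, -0.2225])] [(0.73, [281, 152], [0.4372, -0.3935])] ptr (3, 0.09, array([-0.046, -0.004]))
[(0.7, [264, 134], [0.4297, -0.2229])] [(0.72, [255, 240], [0.5156, -0.2457])]
[] [(0.62, [348, 225], [0.4185, -0.4168])] [(0.66, [340, 223], [0.426, -0.4054])]
```

```bash
python3 -m creep '[{"dx":0,"dy":0.1,"dz":-1,"rx":0,"ry":0,"rz":0},{"dx":0,"dy":0.1,"dz":-2,"rx":0,"ry":0,"rz":0},{"dx":0,"dy":0.1,"dz":-2.5,"rx":0,"ry":0,"rz":0},{"dx":0,"dy":0.1,"dz":-2.7,"rx":0,"ry":0,"rz":0},{"dx":0,"dy":0.1,"dz":-2.7,"rx":0,"ry":0,"rz":0}]'
python3 -m creep '[{"dx":0,"dy":0,"dz":0,"rx":0,"ry":0,"rz":0},{"dx":0,"dy":0,"dz":0,"rx":0,"ry":0,"rz":0},{"dx":0,"dy":0,"dz":0,"rx":0,"ry":0,"rz":0},{"dx":0,"dy":0,"dz":0,"rx":0,"ry":0,"rz":0},{"dx":0,"dy":0,"dz":0.5,"rx":0,"ry":0,"rz":0},{"dx":0,"dy":0,"dz":1.2,"rx":0,"ry":0,"rz":0},{"dx":0,"dy":0,"dz":2.4,"rx":0,"ry":0,"rz":0},{"dx":0,"dy":0,"dz":3.6,"rx":0,"ry":0,"rz":0},{"dx":0,"dy":0,"dz":4,"rx":0,"ry":0,"rz":0},{"dx":0,"dy":0,"dz":4,"rx":0,"ry":0,"rz":0}]' 0.2 40
python3 - <<'E'
from h import *
p=camera("wrist");print(lm(p,"crate",0),lm(p,"screw_1",.015)); save(p,"w12.png")
E
```

```text
clock: 30.38
tcp_pos: [0.4721, -0.2319, 0.2179]
tcp_rot: [-0.275, -3.127, -0.002]
contact_force: [0.3, -0.5, -0.3]
width: 0.0082
grip_force: 41.1
clock: 31.22
tcp_pos: [0.4742, -0.2338, 0.3447]
tcp_rot: [0.275, 3.12, -0.008]
contact_force: [1.0, -0.0, -0.2]
width: 0.0342
grip_force: 0.0
[(0.74, [262, 124], [0.4321, -0.2234]), (0.63, [79, 154], [0.429, -0.407])] [(0.9, [237, 149], [0.4484, -0.2503]), (0.89, [256, 125], [0.4303, -0.2294])]
```

Both tight screws lie in the crate, at (0.448,-0.250) and (0.430,-0.229). Now the third.

```bash
python3 -m creep '[{"dx":-1.6,"dy":17.6,"dz":0,"rx":0,"ry":0,"rz":-15.6},{"dx":-1.6,"dy":17.6,"dz":0,"rx":0,"ry":0,"rz":-15.6},{"dx":-1.6,"dy":17.6,"dz":0,"rx":0,"ry":0,"rz":-15.6},{"dx":-1.6,"dy":17.6,"dz":0,"rx":0,"ry":0,"rz":-15.6},{"dx":-1.6,"dy":17.6,"dz":0,"rx":0,"ry":0,"rz":-15.6},{"dx":-1.6,"dy":17.6,"dz":0,"rx":0,"ry":0,"rz":-15.6},{"dx":-1.6,"dy":17.6,"dz":0,"rx":0,"ry":0,"rz":-15.6},{"dx":-1.6,"dy":17.6,"dz":0,"rx":0,"ry":0,"rz":-15.6},{"dx":-1.6,"dy":17.6,"dz":0,"rx":0,"ry":0,"rz":-15.6},{"dx":-1.6,"dy":17.6,"dz":0,"rx":0,"ry":0,"rz":-15.6},{"dx":-1.6,"dy":17.6,"dz":0,"rx":0,"ry":0,"rz":-15.6},{"dx":-1.6,"dy":17.6,"dz":0,"rx":0,"ry":0,"rz":-15.6}]'
python3 -m creep '[{"dx":0,"dy":2.5,"dz":0,"rx":0,"ry":0,"rz":-1},{"dx":0,"dy":2.5,"dz":0,"rx":0,"ry":0,"rz":-1},{"dx":0,"dy":2.5,"dz":0,"rx":0,"ry":0,"rz":-1},{"dx":0,"dy":2.5,"dz":0,"rx":0,"ry":0,"rz":-1}]'
python3 - <<'E'
from h import *
p=camera("wrist");camera("side");print(np.round(telemetry.state()["tcp_pos"],4))
for s in spades(p): print(s)
E
```

```text
clock: 32.37
tcp_pos: [0.4323, 0.2054, 0.3364]
tcp_rot: [-2.136, -2.301, 0.007]
contact_force: [1.0, 1.3, 0.4]
width: 0.034
grip_force: 0.0
clock: 32.7
tcp_pos: [0.4327, 0.2801, 0.3364]
tcp_rot: [-2.225, -2.216, 0.008]
contact_force: [-0.3, -1.0, -1.1]
width: 0.0341
grip_force: 0.0
[0.4331 0.2783 0.337 ]
(0.8, [0.4264, 0.3271], 'spade', [0.4272, 0.3275], 'deg', -2.2, [12.0, 31.0])
```

```bash
python3 -m creep '[{"dx":-0.2,"dy":1.3,"dz":0,"rx":0,"ry":0,"rz":0},{"dx":-0.2,"dy":1.65,"dz":-1,"rx":0,"ry":0,"rz":0},{"dx":-0.2,"dy":1.65,"dz":-2,"rx":0,"ry":0,"rz":0},{"dx":-0.2,"dy":1.65,"dz":-3,"rx":0,"ry":0,"rz":0},{"dx":-0.2,"dy":1.65,"dz":-3.6,"rx":0,"ry":0,"rz":0},{"dx":-0.2,"dy":1.65,"dz":-4,"rx":0,"ry":0,"rz":0},{"dx":-0.2,"dy":1.65,"dz":-4,"rx":0,"ry":0,"rz":0}]'
python3 -m creep '[{"dx":0,"dy":0,"dz":0,"rx":0,"ry":0,"rz":0},{"dx":0,"dy":0,"dz":0,"rx":0,"ry":0,"rz":0},{"dx":0,"dy":0,"dz":0,"rx":0,"ry":0,"rz":0},{"dx":0,"dy":0,"dz":0,"rx":0,"ry":0,"rz":0},{"dx":0,"dy":0,"dz":0,"rx":0,"ry":0,"rz":0},{"dx":0,"dy":0,"dz":0,"rx":0,"ry":0,"rz":0}]' 1 40
python3 -m creep '[{"dx":0,"dy":0,"dz":0.5,"rx":0,"ry":0,"rz":0},{"dx":0,"dy":0,"dz":1,"rx":0,"ry":0,"rz":0},{"dx":0,"dy":0,"dz":1.5,"rx":0,"ry":0,"rz":0},{"dx":0,"dy":0,"dz":2.2,"rx":0,"ry":0,"rz":0},{"dx":0,"dy":0,"dz":3,"rx":0,"ry":0,"rz":0},{"dx":0,"dy":0,"dz":3,"rx":0,"ry":0,"rz":0}]'
```

```text
clock: 33.43
tcp_pos: [0.4267, 0.3264, 0.2158]
tcp_rot: [-2.231, -2.209, 0.011]
contact_force: [-0.4, 0.3, -0.3]
width: 0.0343
grip_force: 0.0
clock: 33.93
tcp_pos: [0.4287, 0.329, 0.2208]
tcp_rot: [2.229, 2.212, 0.005]
contact_force: [1.0, -0.8, 4.9]
width: 0.0082
grip_force: 41.7
clock: 34.43
tcp_pos: [0.4296, 0.3298, 0.3144]
tcp_rot: [2.228, 2.212, 0.015]
contact_force: [0.7, 0.7, -0.1]
width: 0.0088
grip_force: 41.1
```

```bash
python3 -m creep '[{"dx":0.12,"dy":-11.4,"dz":0,"rx":0,"ry":0,"rz":0},{"dx":0.12,"dy":-11.4,"dz":0,"rx":0,"ry":0,"rz":0},{"dx":0.12,"dy":-11.4,"dz":0,"rx":0,"ry":0,"rz":0},{"dx":0.12,"dy":-11.4,"dz":0,"rx":0,"ry":0,"rz":0},{"dx":0.12,"dy":-11.4,"dz":0,"rx":0,"ry":0,"rz":0},{"dx":0.12,"dy":-11.4,"dz":0,"rx":0,"ry":0,"rz":0},{"dx":0.12,"dy":-11.4,"dz":0,"rx":0,"ry":0,"rz":0},{"dx":0.12,"dy":-11.4,"dz":0,"rx":0,"ry":0,"rz":0},{"dx":0.12,"dy":-11.4,"dz":0,"rx":0,"ry":0,"rz":0},{"dx":0.12,"dy":-11.4,"dz":-0.7,"rx":0,"ry":0,"rz":0},{"dx":0.12,"dy":-11.4,"dz":-1.4,"rx":0,"ry":0,"rz":0},{"dx":0.12,"dy":-11.4,"dz":-1.4,"rx":0,"ry":0,"rz":0}]'
python3 -m creep '[{"dx":0,"dy":0,"dz":0,"rx":0,"ry":0,"rz":0},{"dx":0,"dy":0,"dz":0,"rx":0,"ry":0,"rz":0},{"dx":0,"dy":0,"dz":0,"rx":0,"ry":0,"rz":0}]'
python3 - <<'E'
from h import *
for i in range(2):
    p=camera("wrist"); t=telemetry.state()["tcp_pos"]; print(np.round(t,4),lm(p,"screw_1",t[2]-.1855),lm(p,"gauge_mouth",.042))
E
```

```text
clock: 35.43
tcp_pos: [0.429, -0.0132, 0.263]
tcp_rot: [-2.226, -2.206, 0.007]
contact_force: [-1.6, -0.4, -1.4]
width: 0.0084
grip_force: 41.1
clock: 35.68
tcp_pos: [0.4322, -0.0131, 0.2682]
tcp_rot: [2.228, 2.213, 0.002]
contact_force: [-0.2, 0.6, -0.8]
width: 0.0086
grip_force: 41.1
[ 0.4322 -0.0131  0.2683] [(0.78, [253, 243], [0.4298, -0.0139])] [(0.82, [264, 213], [0.4368, -0.0132])]
[ 0.432  -0.0132  0.268 ] [(0.72, [253, 243], [0.4302, -0.0144])] [(0.6, [260, 212], [0.4346, -0.0125])]
```

```bash
python3 -m creep '[{"dx":0.04,"dy":-0.03,"dz":0,"rx":0,"ry":0,"rz":0},{"dx":0.04,"dy":-0.03,"dz":-0.2,"rx":0,"ry":0,"rz":0},{"dx":0.04,"dy":-0.03,"dz":-0.3,"rx":0,"ry":0,"rz":0},{"dx":0.04,"dy":-0.03,"dz":-0.4,"rx":0,"ry":0,"rz":0},{"dx":0.04,"dy":-0.03,"dz":-0.5,"rx":0,"ry":0,"rz":0},{"dx":0.04,"dy":-0.03,"dz":-0.6,"rx":0,"ry":0,"rz":0},{"dx":0.04,"dy":-0.03,"dz":-0.7,"rx":0,"ry":0,"rz":0},{"dx":0.04,"dy":-0.03,"dz":-0.7,"rx":0,"ry":0,"rz":0}]'
python3 -m creep '[{"dx":0,"dy":0,"dz":-0.1,"rx":0,"ry":0,"rz":0},{"dx":0,"dy":0,"dz":-0.2,"rx":0,"ry":0,"rz":0},{"dx":0,"dy":0,"dz":-0.3,"rx":0,"ry":0,"rz":0},{"dx":0,"dy":0,"dz":-0.4,"rx":0,"ry":0,"rz":0},{"dx":0,"dy":0,"dz":-0.4,"rx":0,"ry":0,"rz":0}]'
```

```text
clock: 36.65
tcp_pos: [0.4329, -0.014, 0.2457]
tcp_rot: [2.231, 2.212, 0.003]
contact_force: [2.3, 3.6, -2.2]
width: 0.0086
grip_force: 40.9
clock: 37.07
tcp_pos: [0.433, -0.0139, 0.2338]
tcp_rot: [2.23, 2.212, 0.004]
contact_force: [3.6, 5.7, -3.5]
width: 0.0085
grip_force: 40.8
```

```bash
python3 -m creep '[{"dx":0.04,"dy":0.06,"dz":0,"rx":0,"ry":0,"rz":0},{"dx":0.04,"dy":0.06,"dz":-0.08,"rx":0,"ry":0,"rz":0},{"dx":0.04,"dy":0.06,"dz":-0.16,"rx":0,"ry":0,"rz":0},{"dx":0.04,"dy":0.06,"dz":-0.22,"rx":0,"ry":0,"rz":0},{"dx":0.04,"dy":0.06,"dz":-0.22,"rx":0,"ry":0,"rz":0}]'
```

```text
clock: 37.48
tcp_pos: [0.434, -0.0128, 0.2287]
tcp_rot: [-2.228, -2.212, 0.004]
contact_force: [-3.9, -0.1, 13.0]
width: 0.0084
grip_force: 42.7
```

```bash
python3 -m creep '[{"dx":-0.02,"dy":0,"dz":0.05,"rx":0,"ry":0,"rz":1.4},{"dx":-0.02,"dy":0,"dz":0.05,"rx":0,"ry":0,"rz":2.8},{"dx":-0.02,"dy":0,"dz":0.05,"rx":0,"ry":0,"rz":4.2},{"dx":-0.02,"dy":0,"dz":0.05,"rx":0,"ry":0,"rz":5.6},{"dx":-0.02,"dy":0,"dz":0.05,"rx":0,"ry":0,"rz":7},{"dx":-0.02,"dy":0,"dz":0.05,"rx":0,"ry":0,"rz":8.4},{"dx":-0.02,"dy":0,"dz":0.05,"rx":0,"ry":0,"rz":9.8},{"dx":-0.02,"dy":0,"dz":0.05,"rx":0,"ry":0,"rz":11.2},{"dx":-0.02,"dy":0,"dz":0.05,"rx":0,"ry":0,"rz":12.6},{"dx":-0.02,"dy":0,"dz":0.05,"rx":0,"ry":0,"rz":14},{"dx":-0.02,"dy":0,"dz":0.05,"rx":0,"ry":0,"rz":15.2},{"dx":-0.02,"dy":0,"dz":0.05,"rx":0,"ry":0,"rz":16}]'
python3 - <<'E'
from h import *
s=telemetry.state();print(np.round(s["contact_force"],1),np.round(s["wrist_torque"],3),s["joints"][5])
p=camera("wrist"); print(red(p),lm(p,"pointer_tip",.015)); save(p,"w13.png")
p=camera("side"); print(red(p)); p=camera("top"); print(lm(p,"rack",0),spades(p))
E
```

```text
clock: 38.48
tcp_pos: [0.433, -0.0128, 0.2288]
tcp_rot: [-0.278, -3.128, 0.002]
contact_force: [-0.1, -0.9, 1.9]
width: 0.0083
grip_force: 41.3
[-0.1 -0.9  1.9] [ 0.051 -0.025  0.003] -1.5843983850041379
(597, 0.19, array([-0.042, -0.008])) [(0.7, [225, 140], [0.3791, -0.0228])]
(12, 0.07, array([-0.045, -0.003]))
[(0.71, [297, 146], [0.6715, -0.2685]), (0.63, [140, 219], [0.4289, 0.2313])] []
```

This one is FREE: the pointer stays at rest on green and the torque is near zero. To the tray, with the tool turned back so the fingers open along the handle.

```bash
python3 -m creep '[{"dx":0,"dy":0,"dz":0.6,"rx":0,"ry":0,"rz":0},{"dx":0,"dy":0,"dz":1.2,"rx":0,"ry":0,"rz":0},{"dx":0,"dy":0,"dz":2,"rx":0,"ry":0,"rz":-1},{"dx":0,"dy":0,"dz":2.8,"rx":0,"ry":0,"rz":-2.4},{"dx":0,"dy":-1.3,"dz":3,"rx":0,"ry":0,"rz":-3.8},{"dx":0,"dy":-2.6,"dz":3,"rx":0,"ry":0,"rz":-5.2},{"dx":0,"dy":-3.9,"dz":3,"rx":0,"ry":0,"rz":-6.6},{"dx":0,"dy":-5.2,"dz":3,"rx":0,"ry":0,"rz":-8},{"dx":0,"dy":-6.5,"dz":3,"rx":0,"ry":0,"rz":-9.4},{"dx":0,"dy":-7.8,"dz":3,"rx":0,"ry":0,"rz":-10.8},{"dx":0,"dy":-9.1,"dz":3,"rx":0,"ry":0,"rz":-12.2},{"dx":0,"dy":-10.4,"dz":3,"rx":0,"ry":0,"rz":-13.6}]'
python3 -m creep '[{"dx":0,"dy":-1.2,"dz":0,"rx":0,"ry":0,"rz":-1.4},{"dx":0,"dy":-1.9,"dz":0,"rx":0,"ry":0,"rz":-2.3},{"dx":0,"dy":-1.9,"dz":0,"rx":0,"ry":0,"rz":-2.3},{"dx":0,"dy":-1.9,"dz":0,"rx":0,"ry":0,"rz":-2.3}]'
python3 - <<'E'
from h import *
p=camera("wrist");print(telemetry.state()["tcp_pos"],lm(p,"tray",0),lm(p,"tray_grip",.065),lm(p,"tray_tab",.034),lm(p,"screw_1",.13),lm(p,"crate",0))
p=camera("side");print(lm(p,"tray",0),lm(p,"tray_grip",.065),lm(p,"tray_tab",.034))
p=camera("top");print(lm(p,"tray",0),lm(p,"tray_grip",.065),lm(p,"crate",0))
E
```

```text
clock: 39.78
tcp_pos: [0.4326, -0.3263, 0.3184]
tcp_rot: [-1.995, -2.426, -0.0]
contact_force: [0.8, 0.0, -0.3]
width: 0.0086
grip_force: 41.1
clock: 40.12
tcp_pos: [0.4328, -0.3824, 0.3183]
tcp_rot: [-2.221, -2.219, -0.001]
contact_force: [0.3, 0.5, -1.4]
width: 0.0083
grip_force: 41.1
[ 0.43288685 -0.38119295  0.318107  ] [(0.6, [251, 200], [0.4274, -0.4043])] [(0.73, [281, 11], [0.4469, -0.2593]), (0.69, [250, 231], [0.4275, -0.4068])] [(0.65, [328, 218], [0.4922, -0.4095]), (0.51, [256, 245], [0.4313, -0.4342])] [(0.95, [278, 11], [0.4414, -0.2728]), (0.78, [254, 245], [0.4307, -0.3855])] []
[(0.75, [284, 167], [0.4245, -0.3956])] [(0.71, [284, 150], [0.4267, -0.412])] [(0.68, [267, 160], [0.489, -0.3924])]
[(0.94, [340, 222], [0.4286, -0.407]), (0.62, [220, 238], [0.374, -0.0278])] [(0.55, [347, 221], [0.4306, -0.4132]), (0.37, [274, 139], [0.6797, -0.1904])] []
```

```bash
python3 -m creep '[{"dx":0,"dy":0.03,"dz":-1,"rx":0,"ry":0,"rz":0},{"dx":0,"dy":0.03,"dz":-2,"rx":0,"ry":0,"rz":0},{"dx":0,"dy":0.03,"dz":-2.8,"rx":0,"ry":0,"rz":0},{"dx":0,"dy":0.03,"dz":-3.2,"rx":0,"ry":0,"rz":0},{"dx":0,"dy":0.03,"dz":-3.35,"rx":0,"ry":0,"rz":0},{"dx":0,"dy":0.03,"dz":-3.35,"rx":0,"ry":0,"rz":0}]'
python3 -m creep '[{"dx":0,"dy":0,"dz":0,"rx":0,"ry":0,"rz":0},{"dx":0,"dy":0,"dz":0,"rx":0,"ry":0,"rz":0},{"dx":0,"dy":0,"dz":0,"rx":0,"ry":0,"rz":0},{"dx":0,"dy":0,"dz":0,"rx":0,"ry":0,"rz":0},{"dx":0,"dy":0,"dz":0.5,"rx":0,"ry":0,"rz":0},{"dx":0,"dy":0,"dz":1.2,"rx":0,"ry":0,"rz":0},{"dx":0,"dy":0,"dz":2.4,"rx":0,"ry":0,"rz":0},{"dx":0,"dy":0,"dz":3.6,"rx":0,"ry":0,"rz":0},{"dx":0,"dy":-0.8,"dz":4.8,"rx":0,"ry":0,"rz":1},{"dx":0,"dy":-0.8,"dz":5,"rx":0,"ry":0,"rz":2}]' 0.2 40
python3 -m creep '[{"dx":-0.2,"dy":0,"dz":0,"rx":0,"ry":0,"rz":16},{"dx":-0.2,"dy":0,"dz":0,"rx":0,"ry":0,"rz":16},{"dx":-0.2,"dy":0,"dz":0,"rx":0,"ry":0,"rz":16},{"dx":-0.2,"dy":0,"dz":0,"rx":0,"ry":0,"rz":16},{"dx":-0.2,"dy":0,"dz":0,"rx":0,"ry":0,"rz":16},{"dx":-0.2,"dy":0,"dz":0,"rx":0,"ry":0,"rz":16},{"dx":-0.2,"dy":0,"dz":0,"rx":0,"ry":0,"rz":16},{"dx":-0.2,"dy":0,"dz":0,"rx":0,"ry":0,"rz":16},{"dx":-0.2,"dy":0,"dz":0,"rx":0,"ry":0,"rz":16},{"dx":-0.2,"dy":0,"dz":0,"rx":0,"ry":0,"rz":16},{"dx":-0.2,"dy":0,"dz":0,"rx":0,"ry":0,"rz":16},{"dx":-0.2,"dy":0,"dz":0,"rx":0,"ry":0,"rz":16}]'
python3 - <<'E'
from h import *
print(telemetry.state()["joints"][5])
p=camera("wrist");save(p,"w14.png")
for n,z in [("tray",0.),("tray_grip",.065),("tray_tab",.034),("tray_lug",.009),("crate",0),("screw_1",.015)]: print(n,lm(p,n,z,.15))
E
```

```text
clock: 41.32
tcp_pos: [0.4331, -0.3805, 0.2178]
tcp_rot: [-2.219, -2.221, -0.0]
contact_force: [0.3, -0.4, -0.1]
width: 0.009
grip_force: 41.1
clock: 42.15
tcp_pos: [0.4347, -0.4083, 0.3777]
tcp_rot: [2.003, 2.399, -0.007]
contact_force: [0.9, -0.8, 0.9]
width: 0.0343
grip_force: 0.0
clock: 43.15
tcp_pos: [0.4273, -0.4046, 0.3693]
tcp_rot: [-0.006, 3.141, -0.001]
contact_force: [-0.5, -0.6, -0.2]
width: 0.0343
grip_force: 0.0
-2.4522275725756018
tray [(0.78, [251, 166], [0.427, -0.4112])]
tray_grip [(0.96, [256, 185], [0.4292, -0.4061])]
tray_tab [(0.94, [253, 235], [0.4924, -0.4092])]
tray_lug [(0.76, [306, 210], [0.474, -0.3516])]
crate [(0.74, [406, 191], [0.4546, -0.2411]), (0.66, [427, 172], [0.4321, -0.221])]
screw_1 [(0.73, [280, 203], [0.4634, -0.3809]), (0.69, [428, 173], [0.43, -0.2283]), (0.64, [405, 190], [0.4491, -0.2491])]
```

View pics/w14.png

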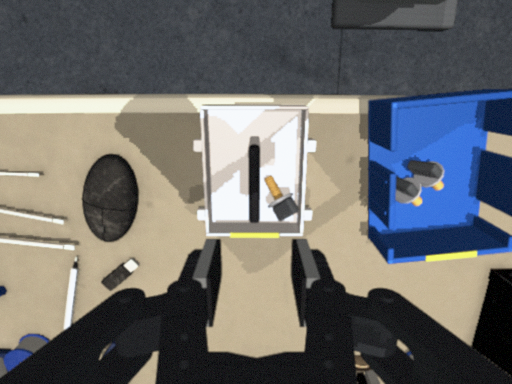

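The tray holds the free screw at (280,203) and the crate holds both tight ones at (428,173) and (405,190); nothing has moved. Now grip the tray.

```bash
python3 -m creep '[{"dx":0.04,"dy":-0.07,"dz":-1,"rx":0,"ry":0,"rz":0},{"dx":0.04,"dy":-0.07,"dz":-2,"rx":0,"ry":0,"rz":0},{"dx":0.04,"dy":-0.07,"dz":-3,"rx":0,"ry":0,"rz":0},{"dx":0.04,"dy":-0.07,"dz":-4,"rx":0,"ry":0,"rz":0},{"dx":0.04,"dy":-0.07,"dz":-4.5,"rx":0,"ry":0,"rz":0},{"dx":0.04,"dy":-0.07,"dz":-4.75,"rx":0,"ry":0,"rz":0},{"dx":0.04,"dy":-0.07,"dz":-4.75,"rx":0,"ry":0,"rz":0}]' 0.2 40
python3 -m creep '[{"dx":0,"dy":0,"dz":0,"rx":0,"ry":0,"rz":0},{"dx":0,"dy":0,"dz":0,"rx":0,"ry":0,"rz":0},{"dx":0,"dy":0,"dz":0,"rx":0,"ry":0,"rz":0},{"dx":0,"dy":0,"dz":0,"rx":0,"ry":0,"rz":0},{"dx":0,"dy":0,"dz":0,"rx":0,"ry":0,"rz":0},{"dx":0,"dy":0,"dz":0,"rx":0,"ry":0,"rz":0}]' 1 60
python3 -m creep '[{"dx":0,"dy":0,"dz":0.3,"rx":0,"ry":0,"rz":0},{"dx":0,"dy":0,"dz":0.8,"rx":0,"ry":0,"rz":0},{"dx":0,"dy":0,"dz":1.4,"rx":0,"ry":0,"rz":0},{"dx":0,"dy":0,"dz":2,"rx":0,"ry":0,"rz":0},{"dx":0,"dy":0,"dz":2.6,"rx":0,"ry":0,"rz":0},{"dx":0,"dy":0,"dz":3.2,"rx":0,"ry":0,"rz":0},{"dx":0,"dy":0,"dz":3.8,"rx":0,"ry":0,"rz":0},{"dx":0,"dy":0,"dz":3.8,"rx":0,"ry":0,"rz":0}]'
```

```text
clock: 44.08
tcp_pos: [0.4278, -0.4059, 0.2237]
tcp_rot: [0.001, -3.139, -0.006]
contact_force: [-0.4, -0.3, -0.8]
width: 0.0337
grip_force: 0.0
clock: 44.58
tcp_pos: [0.4292, -0.4078, 0.2281]
tcp_rot: [-0.002, 3.139, -0.005]
contact_force: [-0.4, -0.6, 5.3]
width: 0.0087
grip_force: 61.0
clock: 45.25
tcp_pos: [0.4291, -0.4073, 0.3438]
tcp_rot: [-0.002, 3.138, -0.007]
contact_force: [1.0, -1.2, -1.1]
width: 0.0086
grip_force: 59.9
```

```bash
python3 -m creep '[{"dx":0,"dy":0,"dz":0,"rx":0,"ry":0,"rz":-0.7},{"dx":0,"dy":0,"dz":0,"rx":0,"ry":0,"rz":-2},{"dx":0,"dy":0,"dz":0,"rx":0,"ry":0,"rz":-3.4},{"dx":0,"dy":0,"dz":0,"rx":0,"ry":0,"rz":-4.8},{"dx":0,"dy":0,"dz":0,"rx":0,"ry":0,"rz":-6.2},{"dx":0,"dy":0,"dz":0,"rx":0,"ry":0,"rz":-7.6},{"dx":0,"dy":0,"dz":0,"rx":0,"ry":0,"rz":-9},{"dx":0,"dy":0,"dz":0,"rx":0,"ry":0,"rz":-10.4},{"dx":0,"dy":0,"dz":0,"rx":0,"ry":0,"rz":-11.8},{"dx":0,"dy":0,"dz":0,"rx":0,"ry":0,"rz":-13.2},{"dx":0,"dy":0,"dz":0,"rx":0,"ry":0,"rz":-14.6},{"dx":0,"dy":0,"dz":0,"rx":0,"ry":0,"rz":-16}]'
python3 -m creep '[{"dx":0,"dy":0,"dz":0,"rx":0,"ry":0,"rz":-1.4},{"dx":0,"dy":0,"dz":0,"rx":0,"ry":0,"rz":-2.8},{"dx":0,"dy":0,"dz":0,"rx":0,"ry":0,"rz":-4.2},{"dx":0,"dy":0,"dz":0,"rx":0,"ry":0,"rz":-5.6},{"dx":0,"dy":0,"dz":0,"rx":0,"ry":0,"rz":-7},{"dx":0,"dy":0,"dz":0,"rx":0,"ry":0,"rz":-8.4},{"dx":0,"dy":0,"dz":0,"rx":0,"ry":0,"rz":-9.8},{"dx":0,"dy":0,"dz":0,"rx":0,"ry":0,"rz":-11.2},{"dx":0,"dy":0,"dz":0,"rx":0,"ry":0,"rz":-12.6},{"dx":0,"dy":0,"dz":0,"rx":0,"ry":0,"rz":-14},{"dx":0,"dy":0,"dz":0,"rx":0,"ry":0,"rz":-15.4},{"dx":0,"dy":0,"dz":0,"rx":0,"ry":0,"rz":-16.4}]'
python3 -m creep '[{"dx":0,"dy":0,"dz":0,"rx":0,"ry":0,"rz":-1.3},{"dx":0,"dy":0,"dz":0,"rx":0,"ry":0,"rz":-2.6},{"dx":0,"dy":0,"dz":0,"rx":0,"ry":0,"rz":-2.6},{"dx":0,"dy":0,"dz":0,"rx":0,"ry":0,"rz":-2.6}]'
python3 - <<'E'
from h import *
print(np.round(telemetry.state()["tcp_pos"],4),telemetry.state()["joints"][5])
for c in("top","side","wrist"):
    p=camera(c)
    for n,z in [("crate",0),("tray_grip",.181),("tray_tab",.15),("screw_1",.02)]: print(c,n,lm(p,n,z,.3))
E
```

```text
clock: 46.25
tcp_pos: [0.4279, -0.4059, 0.3378]
tcp_rot: [-2.023, -2.398, -0.001]
contact_force: [0.0, -1.0, -2.6]
width: 0.0084
grip_force: 59.9
clock: 47.25
tcp_pos: [0.4279, -0.4059, 0.3378]
tcp_rot: [-3.1, -0.484, 0.003]
contact_force: [0.7, -0.9, -2.0]
width: 0.0085
grip_force: 59.9
clock: 47.58
tcp_pos: [0.428, -0.4061, 0.3384]
tcp_rot: [-3.136, -0.143, 0.003]
contact_force: [-0.8, -0.3, -1.9]
width: 0.0087
grip_force: 59.9
[ 0.428  -0.4061  0.3384] 0.6014684961606437
top crate [(0.62, [283, 221], [0.4313, -0.2244])]
top tray_grip [(0.97, [355, 223], [0.4199, -0.4092])]
top tray_tab [(0.94, [354, 245], [0.3602, -0.4149]), (0.74, [293, 213], [0.4475, -0.2402])]
top screw_1 [(0.62, [284, 224], [0.4195, -0.2278]), (0.45, [294, 214], [0.452, -0.2579]), (0.37, [359, 233], [0.3952, -0.4622])]
side crate [(0.9, [288, 194], [0.4285, -0.2164]), (0.54, [286, 124], [0.3752, -0.774])]
side tray_grip [(0.68, [286, 121], [0.4218, -0.4161]), (0.66, [288, 189], [0.4614, 0.0188])]
side tray_tab [(0.71, [303, 131], [0.3602, -0.3922])]
side screw_1 [(0.52, [289, 134], [0.3811, -0.6329]), (0.47, [282, 184], [0.447, -0.2478]), (0.37, [284, 190], [0.4438, -0.212])]
wrist crate [(0.69, [69, 162], [0.4222, -0.2241])]
wrist tray_grip [(0.65, [256, 263], [0.431, -0.4076])]
wrist tray_tab [(0.94, [255, 333], [0.3655, -0.413])]
wrist screw_1 [(0.83, [80, 141], [0.4471, -0.2477]), (0.8, [297, 269], [0.336, -0.4584]), (0.78, [59, 157], [0.4309, -0.2269])]
```

The half turn is done and the crate appears unmoved. I'll move halfway and measure the crate more closely.

```bash
python3 -m creep '[{"dx":0,"dy":0.8,"dz":0.2,"rx":0,"ry":0,"rz":0},{"dx":0,"dy":1.6,"dz":0.4,"rx":0,"ry":0,"rz":0},{"dx":0,"dy":2.2,"dz":0.4,"rx":0,"ry":0,"rz":0},{"dx":0,"dy":2.2,"dz":0.4,"rx":0,"ry":0,"rz":0},{"dx":0,"dy":2.2,"dz":0.4,"rx":0,"ry":0,"rz":0}]'
python3 - <<'E'
from h import *
import pickle
p=camera("wrist");save(p,"w15.png",s=1.5);pickle.dump(dict(p),open("p15.pkl","wb"))
print(lm(p,"crate",0))
f=p["frame"].astype(int);m=(f[...,0]>150)&(f[...,1]>140)&(f[...,2]<90)
n,l,st,ce=cv2.connectedComponentsWithStats(m.astype(np.uint8))
for k in range(1,n):
    if st[k,4]>15: print(st[k],np.round(ce[k]),np.round(at(p,ce[k],.06),4))
E
```

```text
clock: 48.75
tcp_pos: [0.4285, -0.3401, 0.3521]
tcp_rot: [3.138, 0.141, 0.0]
contact_force: [-0.4, -0.1, -2.7]
width: 0.009
grip_force: 59.9
[(0.95, [139, 162], [0.4248, -0.223])]
[145 122  11  15  30] [150. 129.] [ 0.4671 -0.2531  0.06  ]
[146 133   6   6  16] [149. 136.] [ 0.4621 -0.2519  0.06  ]
[124 139  11  15  27] [129. 146.] [ 0.4521 -0.2358  0.06  ]
[239 327   8   7  20] [243. 330.] [ 0.2796 -0.3419  0.06  ]
```

View pics/w15.png

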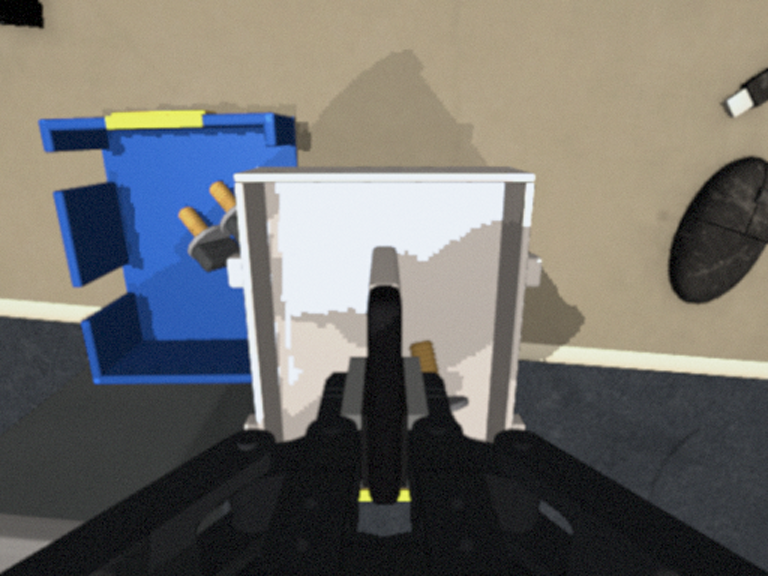

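Run:
```python
from h import *
import pickle
p=pickle.load(open("p15.pkl","rb"))
P=lambda a,b:at(p,[a/1.5,b/1.5],.06)[:2]
A,B,C=P(39,121),P(296,115),P(98,383); D=[P(55,193),P(72,286),P(83,320)]
print(A,B,C,"mark",P(155,113),P(155,127));print("center",(B+C)/2,"len",np.linalg.norm(A-C),np.linalg.norm(A-B))
print("yaw x",np.degrees(np.arctan2(*(A-C)[::-1])),"yaw y",np.degrees(np.arctan2(*(A-B)[::-1]))-90)
print("tray: tab",at(p,[384/1.5,172/1.5],.122+.034)[:2],"lugs",at(p,[235/1.5,271/1.5],.131)[:2],at(p,[535/1.5,271/1.5],.131)[:2], "grip bar top",at(p,[384/1.5,290/1.5],.197)[:2])
```

```text
[ 0.49664178 -0.15597375] [ 0.51035266 -0.28915813] [ 0.34624782 -0.17411437] mark [ 0.50530364 -0.21703646] [ 0.49841078 -0.21675175]
center [ 0.42830024 -0.23163625] len 0.15148407579654408 0.1338882679644421
yaw x 6.877827910999592 yaw y 5.877700441413793
tray: tab [ 0.4928705 -0.3356148] lugs [ 0.44651306 -0.27891212] [ 0.45752655 -0.40066163] grip bar top [ 0.46497205 -0.33809744]
```

Crate centre is about (0.4275,-0.226) with yaw ~6°, and the tray's is (0.4277,-0.342) in the same view. So move dy +3.86 with a slight turn, then lower.

```bash
python3 -m creep '[{"dx":0,"dy":0.8,"dz":0,"rx":0,"ry":0,"rz":0.1},{"dx":0,"dy":1.6,"dz":0,"rx":0,"ry":0,"rz":0.15},{"dx":0,"dy":2.4,"dz":0,"rx":0,"ry":0,"rz":0.15},{"dx":0,"dy":3.2,"dz":0,"rx":0,"ry":0,"rz":0.15},{"dx":0,"dy":3.7,"dz":0,"rx":0,"ry":0,"rz":0.15},{"dx":0,"dy":3.86,"dz":-0.2,"rx":0,"ry":0,"rz":0.15},{"dx":0,"dy":3.86,"dz":-0.7,"rx":0,"ry":0,"rz":0.15},{"dx":0,"dy":3.86,"dz":-1.2,"rx":0,"ry":0,"rz":0.15},{"dx":0,"dy":3.86,"dz":-1.6,"rx":0,"ry":0,"rz":0.15},{"dx":0,"dy":3.86,"dz":-1.8,"rx":0,"ry":0,"rz":0.15},{"dx":0,"dy":3.86,"dz":-1.9,"rx":0,"ry":0,"rz":0.15},{"dx":0,"dy":3.86,"dz":-1.9,"rx":0,"ry":0,"rz":0.15}]'
python3 - <<'E'
from h import *
p=camera("side");print(lm(p,"crate",0),lm(p,"tray_grip",.13))
p=camera("wrist");print(lm(p,"crate",0),lm(p,"tray",.066),lm(p,"tray_tab",.1),lm(p,"tray_grip",.13)); save(p,"w16.png")
E
```

```text
clock: 49.85
tcp_pos: [0.4284, -0.2255, 0.2943]
tcp_rot: [-3.137, -0.158, 0.002]
contact_force: [0.3, -0.0, -2.6]
width: 0.0087
grip_force: 59.9
[(0.66, [290, 193], [0.4233, -0.2227])] [(0.95, [289, 159], [0.4281, -0.2326])]
[] [(0.67, [255, 216], [0.4259, -0.2269])] [(0.86, [254, 333], [0.3617, -0.2326])] [(0.85, [256, 264], [0.4274, -0.2273])]
```

```bash
python3 -m creep '[{"dx":0,"dy":0,"dz":-0.1,"rx":0,"ry":0,"rz":0},{"dx":0,"dy":0,"dz":-0.2,"rx":0,"ry":0,"rz":0},{"dx":0,"dy":0,"dz":-0.28,"rx":0,"ry":0,"rz":0},{"dx":0,"dy":0,"dz":-0.34,"rx":0,"ry":0,"rz":0},{"dx":0,"dy":0,"dz":-0.34,"rx":0,"ry":0,"rz":0},{"dx":0,"dy":0,"dz":-0.34,"rx":0,"ry":0,"rz":0}]'
```

```text
clock: 50.75
tcp_pos: [0.4284, -0.2249, 0.2846]
tcp_rot: [-3.137, -0.159, 0.001]
contact_force: [0.6, -0.3, -2.8]
width: 0.0087
grip_force: 59.9
```

```bash
python3 -m creep '[{"dx":0,"dy":0,"dz":-0.05,"rx":0,"ry":0,"rz":0},{"dx":0,"dy":0,"dz":-0.1,"rx":0,"ry":0,"rz":0},{"dx":0,"dy":0,"dz":-0.1,"rx":0,"ry":0,"rz":0},{"dx":0,"dy":0,"dz":-0.1,"rx":0,"ry":0,"rz":0}]'
```

```text
clock: 51.08
tcp_pos: [0.4289, -0.2251, 0.284]
tcp_rot: [-3.137, -0.159, 0.001]
contact_force: [-4.3, 3.3, 9.1]
width: 0.0086
grip_force: 61.7
```

Contact at the expected stacking height. Release, retreat and verify.

```bash
python3 -m creep '[{"dx":0,"dy":0,"dz":0.05,"rx":0,"ry":0,"rz":0},{"dx":0,"dy":0,"dz":0.05,"rx":0,"ry":0,"rz":0},{"dx":0,"dy":0,"dz":0.05,"rx":0,"ry":0,"rz":0},{"dx":0,"dy":0,"dz":0.05,"rx":0,"ry":0,"rz":0},{"dx":0,"dy":0,"dz":0.05,"rx":0,"ry":0,"rz":0},{"dx":0,"dy":0,"dz":0.6,"rx":0,"ry":0,"rz":0},{"dx":0,"dy":0,"dz":1.5,"rx":0,"ry":0,"rz":0},{"dx":0,"dy":0,"dz":2.5,"rx":0,"ry":0,"rz":0},{"dx":0,"dy":0,"dz":3.5,"rx":0,"ry":0,"rz":0},{"dx":0,"dy":0,"dz":4,"rx":0,"ry":0,"rz":0},{"dx":0,"dy":0,"dz":4,"rx":0,"ry":0,"rz":0}]' 0.2 40
python3 - <<'E'
from h import *
for c in("wrist","side","top"):
    p=camera(c)
    for n,z in [("crate",0),("tray",.056),("tray_grip",.121),("tray_tab",.09),("tray_lug",.065),("screw_1",.065),("mouse",.012)]: print(c,n,lm(p,n,z,.3))
    if c=="wrist":
        f=p["frame"]; h=cv2.cvtColor(f,cv2.COLOR_RGB2HSV)
        for nm,lo,hi in [("blue",(100,140,40),(125,255,255)),("yellow",(22,120,110),(38,255,255))]:
            m=cv2.inRange(h,lo,hi); n,l,st,ce=cv2.connectedComponentsWithStats(m)
            for k in range(1,n):
                if st[k,4]>40: print(nm,st[k].tolist(),np.round(ce[k]),np.round(at(p,ce[k],.06)[:2],4))
E
```

```text
clock: 52.0
tcp_pos: [0.4298, -0.2258, 0.4067]
tcp_rot: [3.132, 0.159, 0.011]
contact_force: [0.0, 0.1, 0.1]
width: 0.0345
grip_force: 0.0
wrist crate []
wrist tray []
wrist tray_grip [(0.71, [253, 190], [0.4294, -0.2267])]
wrist tray_tab [(0.82, [250, 245], [0.3638, -0.2302])]
wrist tray_lug [(0.86, [308, 220], [0.3853, -0.2878])]
wrist screw_1 [(0.65, [252, 172], [0.4309, -0.2256])]
wrist mouse [(0.6, [253, 189], [0.3977, -0.2295])]
blue [185, 94, 130, 18, 1162] [249. 101.] [ 0.4976 -0.2158]
blue [188, 131, 7, 12, 66] [191. 137.] [ 0.4582 -0.1631]
blue [189, 158, 8, 29, 190] [193. 172.] [ 0.4241 -0.1663]
blue [309, 158, 3, 29, 67] [310. 172.] [ 0.4356 -0.2834]
blue [192, 200, 7, 17, 75] [196. 209.] [ 0.3847 -0.1709]
blue [193, 230, 8, 14, 93] [196. 236.] [ 0.3536 -0.1733]
yellow [224, 91, 52, 10, 472] [250.  96.] [ 0.5028 -0.2164]
yellow [228, 242, 51, 5, 238] [254. 244.] [ 0.3505 -0.2349]
side crate [(0.94, [287, 192], [0.4327, -0.2289])]
side tray [(0.65, [287, 180], [0.4352, -0.2213])]
side tray_grip [(0.65, [289, 160], [0.429, -0.237])]
side tray_tab [(0.81, [307, 170], [0.3686, -0.2227])]
side tray_lug [(0.86, [301, 165], [0.3784, -0.2966])]
side screw_1 [(0.63, [304, 294], [0.4518, 0.2935]), (0.43, [298, 170], [0.3932, -0.2626])]
side mouse [(0.57, [272, 148], [0.4611, -0.5245]), (0.51, [286, 177], [0.4273, -0.3031])]
top crate []
top tray [(0.78, [283, 224], [0.4182, -0.2209])]
top tray_grip [(0.96, [288, 221], [0.427, -0.2285])]
top tray_tab [(0.8, [287, 244], [0.3616, -0.229])]
top tray_lug [(0.68, [305, 237], [0.3806, -0.2849])]
top screw_1 [(0.61, [292, 231], [0.3975, -0.2465])]
top mouse [(0.71, [389, 211], [0.4646, -0.5637])]
```

```bash
python3 -c "
from station import hand_in; print(hand_in())"
```

```text
the job is handed in; nothing more can be done
None
```

The job is handed in: of the three screws in the rack, two dragged the nut and went in the crate and one turned freely and went in the tray. The tray, turned half round, sits on the crate's rim about 2–3 mm off centre toward −y by my last measurement; I did not aim to move the mouse, reel or tape, but only checked the mouse at the end.

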